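# Counter-top product photo

### The job

Take two stock pictures of the lidded jars waiting on the counter. In whatever order you like, squeeze the lamp stand's sprung button and collapse its tube by exactly one hole, until the button snaps out again; turn the dimmer to the fourth click from off; and stand every jar upright on the white photo board and let go of it. With all of that ready press the shutter button right down, turn the dimmer to the sixth click and press the shutter again, then turn the dimmer back to off, leaving the lamp lowered and the jars on the board; do not knock over or shove aside the mug, the bottle or the gift box.

Things in the scene. Friction and masses are not known exactly. Their poses are not given: they have to be found in the camera images.
- board: thin white photo board, fixed: 200 mm (its x) by 230 mm (its y) by 6 mm thick. Origin at the centre of its underside, z up
- stand: fixed telescoping lamp stand, origin at the centre of its underside, z up: round foot 124 mm across, steel outer tube 32 mm across and 126 mm high, inner tube with a black grip head on top. Lamp: disc 72 mm across, 14 mm thick, centred 72 mm out from the tube on the head's +y side, its top 9 mm below lamp_grip
- lamp_grip (a point): middle of the grip head, 247 mm above the counter when fully out; z up, +x to the side with the steel button. Head: block 36 (x) x 34 (y) x 50 mm high, from 23 mm above to 27 mm below the point. The button is a paddle 24 mm wide, 34 mm high, level with the point, 9 mm proud of the +x face: the squeeze along x is 45 mm wide, 37 mm when pressed
- lamp_head (a joint): how far the tube is collapsed, m: holes at 0 (top, as it starts), 0.030, 0.060, 0.090, each catching within 2 mm. Locked unless the button is held in; then it slides either way (2 N down, 8 N up) and stays where left. Between holes the released tooth rides on the tube wall and snaps out at the next hole it meets
- lamp_button (a joint): how far the steel button is pressed in, m: 0 = sprung out (tooth through a hole), 0.005 = tooth just clear of the holes, or riding on the wall between them, 0.008 = fully in; 3 N to start, 8 N fully in
- dimmer_box: fixed grey dimmer box 115 x 115 x 45 mm; origin at the centre of its underside, z up. White ticks round the knob: the long one, on its +x side, is off; the other seven follow clockwise seen from above, 30 degrees apart
- dimmer_grip (a point): middle of the dimmer's grip bar on the knob axis, 72 mm above the counter: bar 52 mm long (its x, which also points to the white-lined pointer end), 13 mm wide (y), 30 mm high, its top 10 mm above the point, standing on a disc 64 mm across whose top is 20 mm below the point
- dimmer (a joint): knob angle, rad, growing clockwise seen from above: 0 = off (pointer at the long tick), click k at k x 0.5236 up to 7; stops just outside 0 and 7; sprung clicks of about 0.08 N m pull it into the nearest position when let go
- shutter_top (a point): top of the remote shutter release's round metal button, 36 mm across, in a black fixed housing; pressed straight down
- shutter (a joint): how far the shutter button is pressed, m: 0 = up, 0.006 = fully down (about 5 N); the picture is taken at 0.004
- jar1_center (a point): lidded stoneware jar, white with a blue domed lid, loose, may be absent: body a plain cylinder 62 mm across and 54 mm high, then the lid and a small lid knob up to 74 mm; 0.25 kg. The point is on its axis 30 mm above its underside (z up along the axis), at a good height to grip it across the body
- jar2_center (a point): lidded stoneware jar, white with a blue domed lid, loose, may be absent: body a plain cylinder 62 mm across and 54 mm high, then the lid and a small lid knob up to 74 mm; 0.25 kg. The point is on its axis 30 mm above its underside (z up along the axis), at a good height to grip it across the body
- jar3_center (a point): lidded stoneware jar, white with a blue domed lid, loose, may be absent: body a plain cylinder 62 mm across and 54 mm high, then the lid and a small lid knob up to 74 mm; 0.25 kg. The point is on its axis 30 mm above its underside (z up along the axis), at a good height to grip it across the body
- jar4_center (a point): lidded stoneware jar, white with a blue domed lid, loose, may be absent: body a plain cylinder 62 mm across and 54 mm high, then the lid and a small lid knob up to 74 mm; 0.25 kg. The point is on its axis 30 mm above its underside (z up along the axis), at a good height to grip it across the body
- mug_mid (a point): bystander: white mug with a handle, 72 mm across, 80 mm high, loose; the point is on its axis half-way up
- sake_mid (a point): bystander: blue stoneware bottle, 68 mm across, 190 mm high, loose; the point is on its axis half-way up
- giftbox_mid (a point): bystander: closed cardboard gift box 85 x 85 x 100 mm, loose; the point is its centre

How it is judged:
By the outcome, as a careful person would: the job done as asked, in the order asked, and still so for the second after the job is handed in, with the robot touching nothing.
Of jar1, jar2, jar3, jar4 only 2 to 4 are there at a start; the rules pass over those that are not, and their reading is None.
At some moment in a run one of jar1, jar2, jar3, jar4 may be knocked a few centimetres aside while the robot is not near it.
Once in a run the grip may slacken for a moment while it holds something.
It also fails if it takes over 210 s, if anything falls off the work surface, if the arm or the gripper's body presses on something with over 40 N, if the wrist force passes 120 N, or if a joint passes its speed limit or range.

### The arm

A 7-joint arm with a two-finger parallel gripper is mounted at the origin on the work surface. World frame = base frame: x ahead of the robot, y to its left, z up, the work surface at z = 0. Lengths are in m, angles in degrees, forces in N, time in s.
With the tool pointing down it reaches from about 0.425 to 0.95 m from the base axis. Payload 4.7 kg.
Tool frame: the origin (TCP) lies midway between the tips of the shut fingers; the grasp point (between the pads) lies 19 mm behind it (env.grasp_offset is the z of the grasp point in the tool frame, in m); z points along the fingers, y is the direction in which the jaws open and shut (so a half turn about z gives the same grasp; the last joint's range is limited). The gripper opens to 87 mm and grips with 3 to 60 N. Pads are 19 mm wide; open, the fingers measure 117 mm over their backs; the gripper's body (75 mm by 190 mm) begins 51 mm behind the grasp point.
Start: joints at [-77.573, 26.849, -2.785, 87.806, 1.381, 65.374, -4.715], TCP at [0.164, 0.655, 0.192] pointing down, gripper open.
Joint ranges: [-148.3, 148.3], [-19.14, 114.17], [-79.39, 73.82], [5.75, 140.21], [-59.74, 239.74], [12.07, 113.84], [-152.46, 152.46]. Speed limits (degrees/s): [147.25, 147.25, 180, 180, 180, 180, 180].

### API

Orientations are given as [roll, pitch, yaw] about the fixed x, y, z axes, in that order (R = Rz(yaw) Ry(pitch) Rx(roll)).
In Python, from bench import env gives the robot as it stands. The module is installed in compiled form; this text tells all that it offers.
- The arm moves only by the tool jog_arm, never from a script. Its argument "series" is a list that holds one entry, the list of rows, each a list of 7 numbers: the shift along the tool's x, y, z in cm, then the turn, a rotation vector about the tool's x, y, z in degrees, then the opening, from 0 (shut) to 1 (fully open). In form: [[[x, y, z, ax, ay, az, grip], ...]]. A call has 1 to 12 rows; each row is the pose to reach, as a shift and turn from the pose measured when the call began, along the tool's axes at that moment; what a row does not reach only later rows make up. A row lasts 1/12 s, in which the tool goes at most 41.7 mm and 7.16 degrees, less where a joint would pass 70% of its speed; a pose out of reach is approached as far as the arm can. A call with a gripper value outside its range is refused whole. The fingers move at their own pace and stop on an object; "newtons" is the grip in N (left out, the last holds). Time passes only in rows, so rows that repeat a pose let the fingers close. It gives the time, the measured TCP pose, the force and the opening at its end, in the units of the state.
- env.get_obs(): the state, without advancing time (a new reading comes with each control period).
- env.grab_frame(name): name is "scene" or "top" or "wrist"; returns the picture (400x640x3 uint8, red, green, blue); there is no depth.
- env.camera_model(name): a dict with "fx", "fy", "cx", "cy" (pixels), "rvec" (rotation vector, rad) and "tvec" (3), from world to camera coordinates, as OpenCV has them. Camera axes: x right, y down, z forward; pixel columns grow to the right and rows downward; lengths in m; the calibration is good to about 2 mm. The wrist camera is an equidistant fisheye: a pixel r from the principal point sees the ray r / f radians off the axis. A picture is of the moment at which its call begins: read the wrist's pose just before it. camera_model takes no time and is no camera call; for the wrist camera it gives the pose at the moment of the call.
- env.sign_off(): hands the job in, once; it reports no verdict.
Trained networks look in the newest picture that a camera, given by its name, has taken for a name from the list of things; names that differ only in an ending like _2 or _b are one class to them, and where a whole thing is asked for, a point or a joint stands for the part that bears it (a point fixed in the world has none). Each returns a list of dicts, best first, with "conf" (0 to 1); they miss things now and then, are a little off and sometimes report something else, mostly with a low value. They report only what shows in the picture. A call takes as long as a camera call.
- env.silhouettes(camera, target): "pixels" (400x640 bool, what is visible of it) and "bbox" ([left, top, width, height] in pixels, round what is visible of it).
- env.landmark_of(camera, target): "centre" ([column, row] in pixels: a listed point, or the origin of a listed thing).
The state is a dict: "t": time; "qpos": joint angles; "qvel": joint speeds; "tau": joint torques, N m; "position": TCP position; "tool_rot": TCP orientation; "contact_force": force on the tool from outside, world axes, zero at the start; "ft_torque": the same for the moment, N m; "width": opening from 0.0 (shut) to 1.0 (fully open).
Only numpy, scipy, OpenCV 4.12 (cv2) and the standard library are available. Lean on these libraries where they do the work, as an engineer would, in place of code of your own. Each camera call takes 0.05 s, during which the arm holds its last target. There are 200 camera calls.

## Working session

There is one attempt and no reset: what is moved stays moved. The work goes in short steps, Python scripts to look and compute and a tool call to move; the robot and the scene stay as the last step left them, time stands still between calls to the robot, and variables do not carry over. Pictures are saved under pics/ and viewed, about 12 in all and at most 16, crops included, and the job is handed in when it is done.

Besides the shell and the picture viewer there is one more tool, called as name(argument=value, ...) on one line, values as JSON. jog_arm: Moves the arm, as the interface text tells. Its arguments: {"type":"object","properties":{"series":{"type":"array"},"newtons":{"type":"number"}},"required":["series"]}

```bash
mkdir -p pics
cat > h.py <<'E'
import numpy as np, cv2
from bench import env
from scipy.spatial.transform import Rotation as R
def cam(n):
    m=env.camera_model(n); return m,cv2.Rodrigues(np.array(m['rvec'],float))[0],np.array(m['tvec'],float).ravel()
def ray(n,px,c=None):
    m,Rm,t=c or cam(n); x=(px[0]-m['cx'])/m['fx']; y=(px[1]-m['cy'])/m['fy']
    if n=='wrist':
        r=np.hypot(x,y); s=np.sin(r)/max(r,1e-9); d=np.array([x*s,y*s,np.cos(r)])
    else: d=np.array([x,y,1.])
    d=Rm.T@d; return -Rm.T@t, d/np.linalg.norm(d)
def atz(n,px,z,c=None):
    o,d=ray(n,px,c); return o+d*(z-o[2])/d[2]
def proj(n,P,c=None):
    m,Rm,t=c or cam(n); p=Rm@np.array(P,float)+t
    if n=='wrist':
        r=np.hypot(p[0],p[1]); th=np.arctan2(r,p[2]); k=th/max(r,1e-9); return np.array([m['cx']+m['fx']*p[0]*k,m['cy']+m['fy']*p[1]*k])
    return np.array([m['cx']+m['fx']*p[0]/p[2],m['cy']+m['fy']*p[1]/p[2]])
def snap(n,f=None):
    im=env.grab_frame(n)
    if f: cv2.imwrite('pics/'+f,im[:,:,::-1])
    return im
def st():
    o=env.get_obs(); return o
def to(P,yaw=None,tool=None):
    """shift in tool cm & turn (deg rotvec) to reach TCP world P with tool down & jaw yaw"""
    o=env.get_obs(); 
    Rc=R.from_euler('xyz',o['tool_rot'],degrees=True)
    s=Rc.inv().apply(np.array(P)-np.array(o['position']))*100
    if yaw is None: return s.round(2)
    best=None
    for k in (0,180):
        Rt=R.from_euler('xyz',[180,0,yaw+k],degrees=True); v=(Rc.inv()*Rt).as_rotvec(degrees=True)
        if best is None or np.linalg.norm(v)<np.linalg.norm(best): best=v
    return s.round(2),best.round(1)
E
python3 - <<'E'
from h import *
o=st(); print(o['t'],o['position'],o['tool_rot'],o['width'])
for n in ('scene','top'):
    snap(n,n+'0.png'); c=cam(n); print(n,(-c[1].T@c[2]).round(3))
    for k,z in (('board',0),('stand',0),('lamp_grip',.247),('dimmer_box',0),('dimmer_grip',.072),('shutter_top',None),('jar1_center',.03),('mug_mid',.04),('sake_mid',.095),('giftbox_mid',.05)):
        for d in env.landmark_of(n,k):
            if d['conf']>.2: print(k,round(d['conf'],2),np.round(d['centre']),atz(n,d['centre'],z or .03).round(3))
E
```

```text
0.0 [0.16409294 0.65406935 0.19100505] [-1.79888720e+02  5.38738914e-03  1.65918672e+02] 0.9998345433817709
scene [ 1.005 -0.388  0.812]
board 0.8 [317. 260.] [ 0.615 -0.007  0.03 ]
stand 0.7 [225. 346.] [ 0.637 -0.301  0.03 ]
stand 0.4 [232. 244.] [ 0.423 -0.134  0.03 ]
lamp_grip 0.89 [200. 287.] [ 0.624 -0.299  0.247]
dimmer_box 0.9 [190. 287.] [ 0.462 -0.28   0.03 ]
dimmer_grip 0.61 [180. 266.] [ 0.426 -0.275  0.072]
shutter_top 0.4 [232. 245.] [ 0.427 -0.138  0.03 ]
mug_mid 0.8 [275. 201.] [0.388 0.041 0.04 ]
sake_mid 0.93 [440. 182.] [0.698 0.401 0.095]
giftbox_mid 0.59 [423. 233.] [0.756 0.245 0.05 ]
top [0.379 0.034 1.158]
board 0.96 [325. 201.] [0.596 0.011 0.03 ]
stand 0.89 [420. 193.] [ 0.615 -0.292  0.03 ]
dimmer_box 0.81 [420. 250.] [ 0.439 -0.278  0.03 ]
dimmer_box 0.23 [250. 150.] [0.771 0.251 0.03 ]
dimmer_grip 0.65 [424. 250.] [ 0.434 -0.28   0.072]
shutter_top 0.61 [316. 268.] [0.39  0.044 0.03 ]
shutter_top 0.51 [373. 253.] [ 0.432 -0.135  0.03 ]
mug_mid 0.81 [315. 268.] [0.389 0.045 0.04 ]
sake_mid 0.6 [195. 164.] [0.706 0.402 0.095]
giftbox_mid 0.57 [246. 153.] [0.755 0.258 0.05 ]
```

View pics/scene0.png

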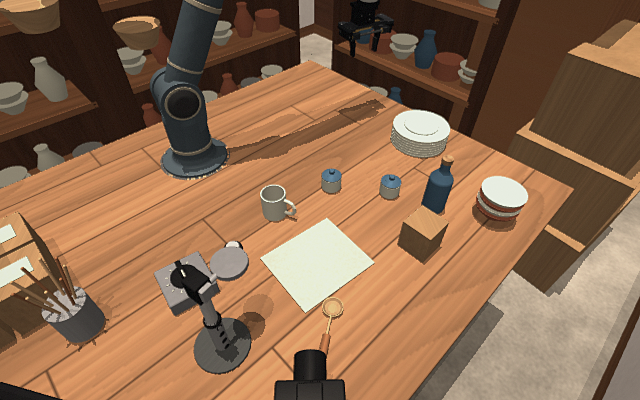

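View pics/top0.png

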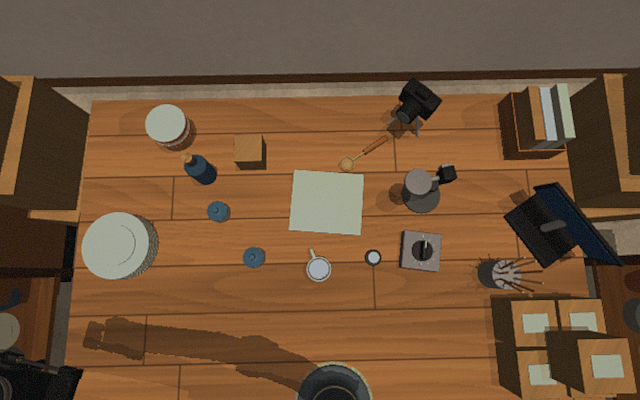

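The scene view shows two jars, the mug, the bottle, the gift box, the board, the stand with the lamp to the left of the head, the dimmer and the shutter. In the top view the jars are at about (218,211) and (254,257), the shutter at (373,257) and the knob at (423,250).

Run:
```python
from h import *
snap('top');snap('scene')
for n,pl in (('top',[(218,211),(254,257)]),('scene',[(390,188),(331,182)])):
    print(n,[atz(n,p,.035).round(3) for p in pl],'shut',atz(n,(373,257) if n=='top' else (234,245),.03).round(3))
    for k in ('jar1_center','jar3_center','shutter_top'):
        print(k,[(round(d['conf'],2),d['bbox']) for d in env.silhouettes(n,k)], [(round(d['conf'],2),np.round(d['centre'])) for d in env.landmark_of(n,k)])
print('board corners',[atz('top',p,.006).round(3) for p in ((294,171),(364,173),(360,234),(290,232))])
```

```text
top [array([0.571, 0.345, 0.035]), array([0.426, 0.231, 0.035])] shut [ 0.419 -0.133  0.03 ]
jar1_center [] []
jar3_center [(0.75, [205.6, 202.5, 24.3, 20.2])] [(0.97, array([216., 211.]))]
shutter_top [] [(0.47, array([376., 256.]))]
scene [array([0.581, 0.332, 0.035]), array([0.439, 0.22 , 0.035])] shut [ 0.43  -0.133  0.03 ]
jar1_center [] []
jar3_center [(0.73, [378.6, 174.4, 22.6, 26.1]), (0.62, [170.1, 263.5, 22.8, 27.2]), (0.31, [155.1, 252.0, 61.4, 63.5])] [(0.64, array([272., 203.])), (0.63, array([389., 185.]))]
shutter_top [] [(0.42, array([231., 245.]))]
board corners [array([0.703, 0.109, 0.006]), array([ 0.692, -0.12 ,  0.006]), array([ 0.493, -0.099,  0.006]), array([0.504, 0.123, 0.006])]
```

Run:
```python
from h import *
print(to((.54,.32,.2),203))
```

```text
(array([-44.6 , -23.32,  -0.8 ]), array([  0. ,  -0. , -37.1]))
```

jog_arm(series=[[[-44.6, -23.3, -0.8, 0, 0, -37, 1], [-44.6, -23.3, -0.8, 0, 0, -37, 1], [-44.6, -23.3, -0.8, 0, 0, -37, 1], [-44.6, -23.3, -0.8, 0, 0, -37, 1], [-44.6, -23.3, -0.8, 0, 0, -37, 1], [-44.6, -23.3, -0.8, 0, 0, -37, 1], [-44.6, -23.3, -0.8, 0, 0, -37, 1], [-44.6, -23.3, -0.8, 0, 0, -37, 1], [-44.6, -23.3, -0.8, 0, 0, -37, 1], [-44.6, -23.3, -0.8, 0, 0, -37, 1], [-44.6, -23.3, -0.8, 0, 0, -37, 1], [-44.6, -23.3, -0.8, 0, 0, -37, 1]]])

```text
t: 2.8
position: [0.5381, 0.3216, 0.2003]
tool_rot: [180.0, 0.0, -157.1]
contact_force: [1.0, -0.2, -0.1]
width: 0.999
```

Run:
```python
from h import *
o=st();print(o['t'],o['position'].round(3),o['tool_rot'])
c=cam('wrist');print((-c[1].T@c[2]).round(3), c[1][2].round(2))
snap('wrist','w1.png')
for d in env.landmark_of('wrist','jar1_center'): print(d['conf'],d['centre'],atz('wrist',d['centre'],.03,c).round(4))
```

```text
2.8 [0.538 0.322 0.2  ] [ 1.79985676e+02  3.54109688e-02 -1.57080385e+02]
[0.474 0.295 0.394] [ 0.23  0.1  -0.97]
```

View pics/w1.png

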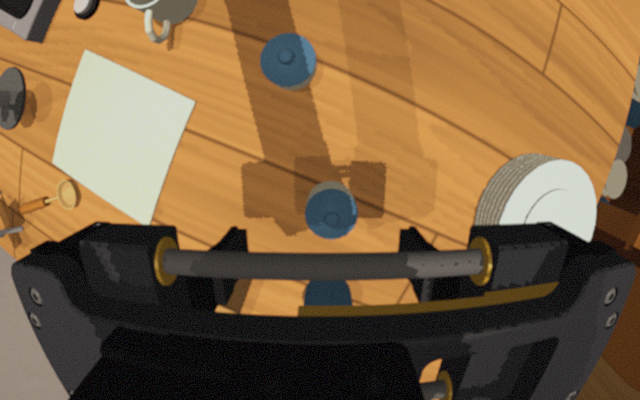

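Jar A is at (331,209) with its knob at (334,219), and jar B is at (288,60) with its knob at (287,56). The blue patch at (327,290) is probably the bottle.

Run:
```python
from h import *
c=cam('wrist')
for p in ((334,219),(287,56)): print(atz('wrist',p,.072,c).round(4))
print('bottle?',atz('wrist',(327,290),.03,c),proj('wrist',(.702,.402,.1),c))
snap('wrist')
for k in ('jar1_center','jar2_center'): print([(d['conf'],d['bbox']) for d in env.silhouettes('wrist',k)])
A=atz('wrist',(334,219),.072,c)
print(to((A[0],A[1],.1),203),to((A[0],A[1],.011),203))
```

```text
[0.5742 0.3399 0.072 ]
[0.4309 0.2287 0.072 ]
bottle? [0.6844547  0.37734424 0.03      ] [340.71776792 337.07763083]
[(0.64, [215.8, 276.7, 47.9, 34.4])]
[]
(array([-4.12,  0.03,  9.98]), array([ 0.1, -0. , -0.1])) (array([-4.12,  0.02, 18.88]), array([ 0.1, -0. , -0.1]))
```

jog_arm(series=[[[-4.1, 0, 3, 0, 0, 0, 1], [-4.1, 0, 8, 0, 0, 0, 1], [-4.1, 0, 12, 0, 0, 0, 1], [-4.1, 0, 16, 0, 0, 0, 1], [-4.1, 0, 18.9, 0, 0, 0, 1], [-4.1, 0, 18.9, 0, 0, 0, 1], [-4.1, 0, 18.9, 0, 0, 0, 0.5], [-4.1, 0, 18.9, 0, 0, 0, 0.5], [-4.1, 0, 18.9, 0, 0, 0, 0.5], [-4.1, 0, 18.9, 0, 0, 0, 0.5], [-4.1, 0, 18.9, 0, 0, 0, 0.5], [-4.1, 0, 18.9, 0, 0, 0, 0.5]]], newtons=30)

```text
t: 4.05
position: [0.5752, 0.3419, 0.0139]
tool_rot: [179.8, 0.3, -157.1]
contact_force: [-1.8, 1.9, 7.9]
width: 0.704
```

Run:
```python
from h import *
o=st();print(o['position'],o['width']*87)
print(to((.575,.340,.09)),to((.585,.055,.09),180),to((.585,.055,.018),180))
```

```text
[0.57524039 0.34190343 0.01387287] 61.283711152309685
[ 0.06 -0.14 -7.61] (array([ 10.25, -26.78,  -7.75]), array([ 0.2,  0.2, 22.9])) (array([ 10.28, -26.8 ,  -0.55]), array([ 0.2,  0.2, 22.9]))
```

Run:
```python
from h import *
print(to((.585,.055,.09),-90),to((.585,.055,.021),-90))
```

```text
(array([ 10.25, -26.78,  -7.75]), array([  0. ,   0.3, -67.1])) (array([ 10.28, -26.8 ,  -0.85]), array([  0. ,   0.3, -67.1]))
```

jog_arm(series=[[[0, 0, -3, 0, 0, 0, 0.5], [0, 0, -7, 0, 0, 0, 0.5], [1.5, -4, -7.7, 0, 0, -7, 0.5], [3, -8, -7.7, 0, 0, -14, 0.5], [4.5, -11.8, -7.7, 0, 0, -21, 0.5], [6, -15.5, -7.7, 0, 0, -28, 0.5], [7.5, -19.5, -7.7, 0, 0, -35, 0.5], [9, -23.5, -7.7, 0, 0, -42, 0.5], [10.2, -26.8, -7.7, 0, 0, -49, 0.5], [10.2, -26.8, -7.7, 0, 0, -56, 0.5], [10.2, -26.8, -7.7, 0, 0, -63, 0.5], [10.2, -26.8, -7.7, 0, 0, -67, 0.5]]])

```text
t: 5.05
position: [0.5851, 0.053, 0.0897]
tool_rot: [-179.8, 0.1, -89.9]
contact_force: [-0.5, 1.8, -5.2]
width: 0.699
```

Run:
```python
from h import *
o=st();print(o['position'],o['tool_rot'],o['width']*87)
print(to((.585,.055,.021),-90))
```

```text
[0.5850549  0.05301319 0.08974325] [-1.79809814e+02  8.35216029e-02 -8.99256539e+01] 60.82988158279732
(array([-0.19,  0.03,  6.87]), array([-0.2,  0.1,  0.1]))
```

jog_arm(series=[[[0, 0, 3, 0, 0, 0, 0.5], [0, 0, 5.5, 0, 0, 0, 0.5], [0, 0, 6.5, 0, 0, 0, 0.5], [0, 0, 6.9, 0, 0, 0, 0.5], [0, 0, 6.9, 0, 0, 0, 0.5]]])

```text
t: 5.47
position: [0.5846, 0.0519, 0.0208]
tool_rot: [-179.9, -0.1, -90.0]
contact_force: [0.6, -0.2, -2.5]
width: 0.701
```

jog_arm(series=[[[0, 0, 0.15, 0, 0, 0, 0.5], [0, 0, 0.15, 0, 0, 0, 0.5], [0, 0, 0.1, 0, 0, 0, 1], [0, 0, 0.1, 0, 0, 0, 1], [0, 0, 0.1, 0, 0, 0, 1], [0, 0, -3, 0, 0, 0, 1], [0, 0, -7, 0, 0, 0, 1], [0, 0, -11, 0, 0, 0, 1], [0, 0, -14, 0, 0, 0, 1]]])

```text
t: 6.22
position: [0.5854, 0.0528, 0.1643]
tool_rot: [-179.7, -0.1, -89.9]
contact_force: [0.7, 0.3, -0.0]
width: 0.996
```

Run:
```python
from h import *
o=st();print(o['t'],o['position'],o['width'])
snap('top')
print([(round(d['conf'],2),d['centre'],atz('top',d['centre'],.035).round(3)) for d in env.landmark_of('top','jar1_center')],[(round(d['conf'],2),d['bbox']) for d in env.silhouettes('top','jar1_center')])
print(to((.40,.2,.16),-90+28),to((.431,.229,.16),-62),to((.431,.229,.012),-62))
```

```text
6.2167 [0.58535522 0.05281012 0.1643379 ] 0.9957800223149849
[] []
(array([-14.74,  18.63,   0.23]), array([ -0.4,  -0.1, -28. ])) (array([-17.64,  15.53,   0.25]), array([ -0.4,  -0.1, -28. ])) (array([-17.65,  15.64,  15.05]), array([ -0.4,  -0.1, -28. ]))
```

jog_arm(series=[[[-17.6, 15.5, -2.2, 0, 0, -28, 1], [-17.6, 15.5, -2.2, 0, 0, -28, 1], [-17.6, 15.5, -2.2, 0, 0, -28, 1], [-17.6, 15.5, -2.2, 0, 0, -28, 1], [-17.6, 15.5, -2.2, 0, 0, -28, 1], [-17.6, 15.5, -2.2, 0, 0, -28, 1], [-17.6, 15.5, -2.2, 0, 0, -28, 1], [-17.6, 15.5, -2.2, 0, 0, -28, 1]]])

```text
t: 7.03
position: [0.4297, 0.2292, 0.1838]
tool_rot: [-179.7, -0.3, -61.8]
contact_force: [0.2, 0.1, -0.3]
width: 0.999
```

Run:
```python
from h import *
o=st();print(o['t'],o['position'],o['tool_rot'])
c=cam('wrist');print(proj('wrist',(.431,.229,.072),c),proj('wrist',(.585,.052,.078),c))
a=snap('wrist');b=snap('top')
cv2.imwrite('pics/m1.png',np.vstack([a[:,:,::-1],b[150:300,:,::-1]]))
```

```text
7.0333 [0.42966294 0.22917317 0.18383824] [-179.70003329   -0.28188745  -61.75523671]
[322.36010376 188.14790368] [270.80293324 -29.84546549]
```

View pics/m1.png

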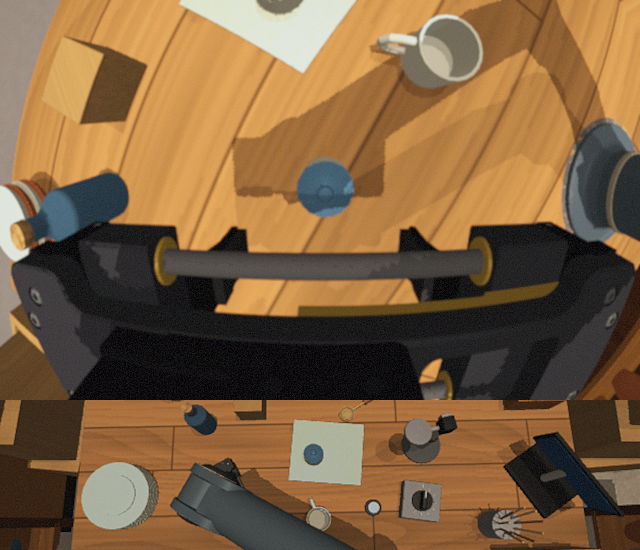

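Jar B's knob is at (325,192), as predicted. Jar A stands on the board, and I see no third jar.

Run:
```python
from h import *
c=cam('wrist');P=atz('wrist',(325,192),.072,c);print(P);print(to((P[0],P[1],.012),-62))
```

```text
[0.42848772 0.2294149  0.072     ]
(array([-0.39,  0.25, 17.15]), array([-0.3, -0.3, -0.1]))
```

jog_arm(series=[[[0, 0.1, 4, 0, 0, 0, 1], [-0.1, 0.1, 8, 0, 0, 0, 1], [-0.1, 0.1, 12, 0, 0, 0, 1], [-0.2, 0.2, 16, 0, 0, 0, 1], [-0.2, 0.2, 17.1, 0, 0, 0, 1], [-0.2, 0.2, 17.1, 0, 0, 0, 1], [-0.2, 0.2, 17.1, 0, 0, 0, 0.5], [-0.2, 0.2, 17.1, 0, 0, 0, 0.5], [-0.2, 0.2, 17.1, 0, 0, 0, 0.5], [-0.2, 0.2, 17.1, 0, 0, 0, 0.5], [-0.2, 0.2, 17.1, 0, 0, 0, 0.5], [-0.2, 0.2, 17.1, 0, 0, 0, 0.5]]], newtons=30)

```text
t: 8.13
position: [0.4303, 0.2278, 0.0137]
tool_rot: [-179.7, -0.3, -62.1]
contact_force: [-2.1, -1.9, 7.7]
width: 0.703
```

Run:
```python
from h import *
o=st();print(o['position'],o['width']*87)
z=o['position'][2]
print(to((.43,.229,.12)),to((.59,-.05,.12),-90),to((.59,-.05,z+.007),-90))
```

```text
[0.43031691 0.22783824 0.01367176] 61.140997448715765
[ -0.06  -0.09 -10.63] (array([ 32.09,  -1.16, -10.44]), array([-0.4, -0.2, 27.9])) (array([32.03, -1.1 , -0.51]), array([-0.4, -0.2, 27.9]))
```

jog_arm(series=[[[0, 0, -3.5, 0, 0, 0, 0.5], [0, 0, -7.5, 0, 0, 0, 0.5], [0, 0, -11, 0, 0, 0, 0.5], [3.5, -0.2, -11, 0, 0, 5, 0.5], [7.5, -0.4, -11, 0, 0, 10, 0.5], [11.5, -0.6, -11, 0, 0, 15, 0.5], [15.5, -0.8, -11, 0, 0, 20, 0.5], [19.5, -1, -11, 0, 0, 25, 0.5], [23.5, -1.1, -11, 0, 0, 28, 0.5], [27.5, -1.1, -11, 0, 0, 28, 0.5], [31, -1.1, -11, 0, 0, 28, 0.5], [32.1, -1.1, -11, 0, 0, 28, 0.5]]])

```text
t: 9.13
position: [0.5915, -0.0585, 0.1246]
tool_rot: [-179.5, -0.3, -90.6]
contact_force: [0.1, -0.1, -3.6]
width: 0.705
```

Run:
```python
from h import *
o=st();print(o['position'],o['width']*87)
print(to((.59,-.05,.021),-90))
```

```text
[ 0.59154026 -0.05845394  0.12464841] 61.3743725859726
(array([-0.91,  0.25, 10.36]), array([-0.5, -0.3, -0.6]))
```

jog_arm(series=[[[-0.9, 0.2, 3, 0, 0, 0, 0.5], [-0.9, 0.2, 6.5, 0, 0, 0, 0.5], [-0.9, 0.2, 9, 0, 0, 0, 0.5], [-0.9, 0.2, 10, 0, 0, 0, 0.5], [-0.9, 0.2, 10.3, 0, 0, 0, 0.5], [-0.9, 0.2, 10.4, 0, 0, 0, 0.5]]])

```text
t: 9.63
position: [0.5907, -0.0496, 0.0208]
tool_rot: [-179.5, -0.3, -90.6]
contact_force: [0.1, 0.4, -1.4]
width: 0.711
```

jog_arm(series=[[[0, 0, 0.15, 0, 0, 0, 0.5], [0, 0, 0.15, 0, 0, 0, 0.5], [0, 0, 0.1, 0, 0, 0, 1], [0, 0, 0.1, 0, 0, 0, 1], [0, 0, 0.1, 0, 0, 0, 1], [0, 0, -3, 0, 0, 0, 1], [0, 0, -7, 0, 0, 0, 1], [0, 0, -11, 0, 0, 0, 1], [0, 0, -15, 0, 0, 0, 1], [0, 0, -19, 0, 0, 0, 1], [0, 0, -23, 0, 0, 0, 1], [0, 0, -26, 0, 0, 0, 1]]])

```text
t: 10.63
position: [0.5892, -0.0476, 0.2852]
tool_rot: [-179.3, -0.3, -90.6]
contact_force: [0.4, 0.5, 0.0]
width: 0.998
```

Run:
```python
from h import *
o=st();print(o['t'],o['position'],o['width'])
c=cam('wrist')
a=snap('wrist');b=snap('top')
for k,z in (('lamp_grip',.247),('dimmer_grip',.072),('shutter_top',.03),('jar1_center',.036)):
  for n in ('wrist','top'):
    print(k,n,[(round(d['conf'],2),np.round(d['centre']),atz(n,d['centre'],z,c if n=='wrist' else None).round(3)) for d in env.landmark_of(n,k)])
t=cv2.resize(b[150:280,285:465,::-1],None,fx=3.5,fy=3.5,interpolation=cv2.INTER_CUBIC)
cv2.imwrite('pics/m2.png',t); cv2.imwrite('pics/w2.png',a[:,:,::-1])
```

```text
10.6333 [ 0.58921912 -0.04759349  0.28517366] 0.9976264122552383
lamp_grip wrist []
lamp_grip top [(0.64, array([324., 203.]), array([0.551, 0.018, 0.247])), (0.6, array([451., 174.]), array([ 0.618, -0.312,  0.247]))]
dimmer_grip wrist [(0.73, array([435.,  13.]), array([ 0.436, -0.274,  0.072]))]
dimmer_grip top [(0.55, array([421., 252.]), array([ 0.43 , -0.271,  0.072]))]
shutter_top wrist [(0.62, array([436., 108.]), array([ 0.423, -0.139,  0.03 ]))]
shutter_top top [(0.57, array([374., 258.]), array([ 0.417, -0.134,  0.03 ]))]
jar1_center wrist [(0.34, array([318., 199.]), array([ 0.599, -0.002,  0.036]))]
jar1_center top []
```

View pics/m2.png

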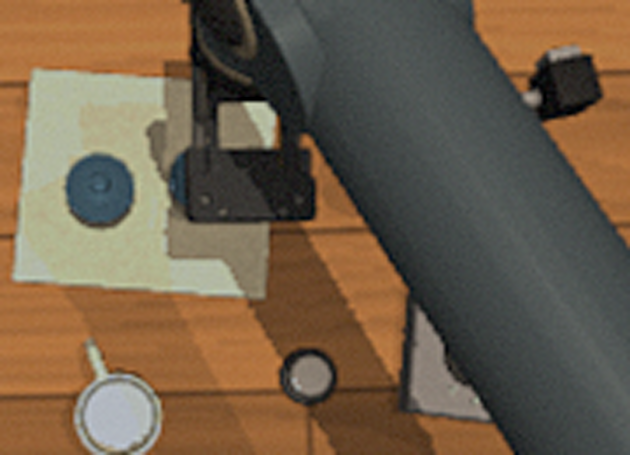

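View pics/w2.png

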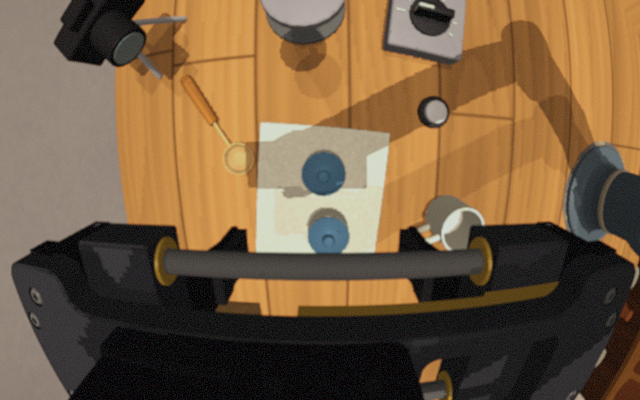

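Both jars stand upright on the board at wrist pixels (323,172) and (328,233), and the mug is untouched. Next is the lamp head.

Run:
```python
from h import *
print(to((.61,-.29,.36),-76))
```

```text
(array([24.18, -2.5 , -7.88]), array([ -0.3,  -0.4, -14.6]))
```

jog_arm(series=[[[4, -0.4, -4, 0, 0, -3, 1], [8, -0.8, -7.9, 0, 0, -7, 1], [12, -1.2, -7.9, 0, 0, -11, 1], [16, -1.6, -7.9, 0, 0, -14.6, 1], [20, -2, -7.9, 0, 0, -14.6, 1], [24.2, -2.5, -7.9, 0, 0, -14.6, 1], [24.2, -2.5, -7.9, 0, 0, -14.6, 1], [24.2, -2.5, -7.9, 0, 0, -14.6, 1], [24.2, -2.5, -7.9, 0, 0, -14.6, 1]]])

```text
t: 11.88
position: [0.6265, -0.0297, 0.2223]
tool_rot: [-179.9, -2.5, -79.7]
contact_force: [0.4, 0.3, 0.4]
width: 1.0
```

Run:
```python
from h import *
o=st();print(o['t'],o['position'],o['tool_rot'])
c=cam('wrist');a=snap('wrist','w3.png')
print(proj('wrist',(.62,-.305,.27),c))
for k in ('lamp_grip','lamp_button'):
    print([(round(d['conf'],2),np.round(d['centre'],1),atz('wrist',d['centre'],.247,c).round(4)) for d in (env.landmark_of('wrist',k) if k=='lamp_grip' else [])],[(round(d['conf'],2),d['bbox']) for d in env.silhouettes('wrist',k)])
```

```text
11.8833 [ 0.62648692 -0.02970584  0.22232431] [-179.8502374    -2.51169833  -79.66231144]
[ 406.18624695 -155.17966443]
[] []
[] []
```

View pics/w3.png

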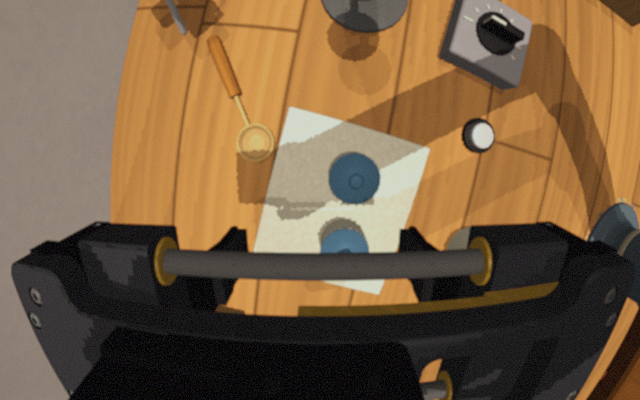

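The arm did not follow; something is limiting it.

Run:
```python
from h import *
o=st();print(np.round(o['qpos'],1))
print(to((.61,-.29,.30),-76))
```

```text
[ 45.   43.3 -79.3  90.5  45.2  83.3 152.4]
(array([25.62,  6.28, -6.52]), array([-0.2, -2.5, -3.7]))
```

jog_arm(series=[[[0, 0, -1, 0, 0, 7, 1], [0, 0, -2, 0, 0, 14, 1], [0, 0, -3, 0, 2.5, 21, 1], [0, 0, -4, 0, 2.5, 28, 1], [0, 0, -5, 0, 2.5, 35, 1], [0, 0, -6, 0, 2.5, 42, 1], [0, 0, -7, 0, 2.5, 49, 1], [0, 0, -8, 0, 2.5, 56, 1], [0, 0, -8, 0, 2.5, 63, 1], [0, 0, -8, 0, 2.5, 70, 1], [0, 0, -8, 0, 2.5, 77, 1], [0, 0, -8, 0, 2.5, 84, 1]]])

```text
t: 13.08
position: [0.6262, -0.026, 0.3053]
tool_rot: [-175.9, -1.6, -164.2]
contact_force: [0.2, -0.3, -0.1]
width: 1.005
```

Run:
```python
from h import *
o=st();print(np.round(o['qpos'],1),o['position'],o['tool_rot'])
print(to((.60,-.05,.36),120))
```

```text
[ 36.6  29.8 -61.8  83.4  30.   84.6  80. ] [ 0.62622836 -0.02596356  0.30530476] [-175.90008082   -1.56590702 -164.18471015]
(array([ 3.33, -1.98, -5.25]), array([-4.5,  1.4, 75.8]))
```

Run:
```python
from h import *
print(to((.6,-.12,.36),115))
```

```text
(array([ 5.23, -8.69, -4.72]), array([-4.5,  1.6, 80.8]))
```

jog_arm(series=[[[0.5, -0.8, -1, -1, 0, 7, 1], [1, -1.6, -2, -2, 0.5, 14, 1], [1.5, -2.4, -3, -3, 1, 21, 1], [2, -3.2, -4, -4, 1.5, 28, 1], [2.5, -4, -4.7, -4.5, 1.5, 35, 1], [3, -4.8, -4.7, -4.5, 1.6, 42, 1], [3.5, -5.6, -4.7, -4.5, 1.6, 49, 1], [4, -6.4, -4.7, -4.5, 1.6, 56, 1], [4.5, -7.2, -4.7, -4.5, 1.6, 63, 1], [5.2, -8, -4.7, -4.5, 1.6, 70, 1], [5.2, -8.7, -4.7, -4.5, 1.6, 77, 1], [5.2, -8.7, -4.7, -4.5, 1.6, 81, 1]]])

```text
t: 14.08
position: [0.6005, -0.1218, 0.3612]
tool_rot: [179.9, 0.2, 114.4]
contact_force: [-0.5, -0.5, -0.2]
width: 1.002
```

Run:
```python
from h import *
o=st();print(np.round(o['qpos'],1),o['position'],o['tool_rot'])
print(to((.60,-.29,.36),106))
```

```text
[ 40.   21.1 -45.8  80.6  15.1  84.4  19.1] [ 0.60051743 -0.12180482  0.36123905] [1.79905339e+02 1.57262772e-01 1.14381892e+02]
(array([-15.3 ,  -6.99,   0.15]), array([0.1, 0.2, 8.4]))
```

jog_arm(series=[[[-3.8, -1.7, 0, 0, 0, 4, 1], [-7.6, -3.5, 0, 0, 0, 8.4, 1], [-11.4, -5.2, 0, 0, 0, 8.4, 1], [-15.3, -7, 0, 0, 0, 8.4, 1], [-15.3, -7, 0, 0, 0, 8.4, 1], [-15.3, -7, 0, 0, 0, 8.4, 1]]])

```text
t: 14.58
position: [0.5991, -0.2943, 0.3615]
tool_rot: [179.9, 0.2, 105.6]
contact_force: [-0.5, 1.5, 0.1]
width: 0.997
```

Run:
```python
from h import *
o=st();print(o['t'],o['position'],o['tool_rot'])
c=cam('wrist');a=snap('wrist','w4.png')
print(proj('wrist',(.62,-.305,.27),c))
print([(round(d['conf'],2),np.round(d['centre'],1),atz('wrist',d['centre'],.247,c).round(4)) for d in env.landmark_of('wrist','lamp_grip')])
```

```text
14.5833 [ 0.59913998 -0.29428623  0.36146865] [1.79875975e+02 1.78383592e-01 1.05594477e+02]
[340.57882203 209.77233705]
[(0.65, array([339.3, 198.4]), array([ 0.6185, -0.3   ,  0.247 ]))]
```

View pics/w4.png

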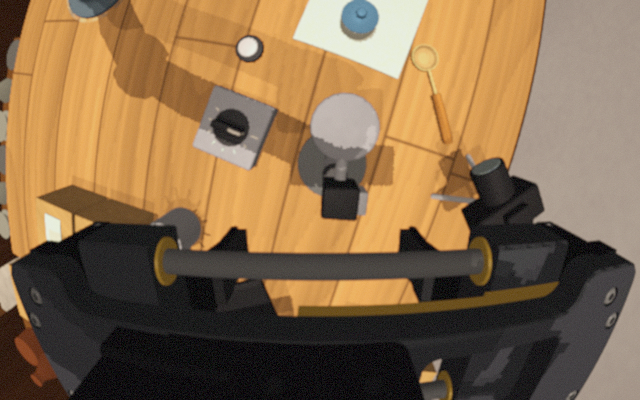

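The lamp head is at about (340,199), with the steel button on its right at (362,203). I'll zoom in to measure it.

Run:
```python
import cv2
a=cv2.imread('pics/w4.png')[80:230,290:390]; cv2.imwrite('pics/w4c.png',cv2.resize(a,None,fx=4,fy=4,interpolation=cv2.INTER_CUBIC))
```

```text
(no output)
```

View pics/w4c.png

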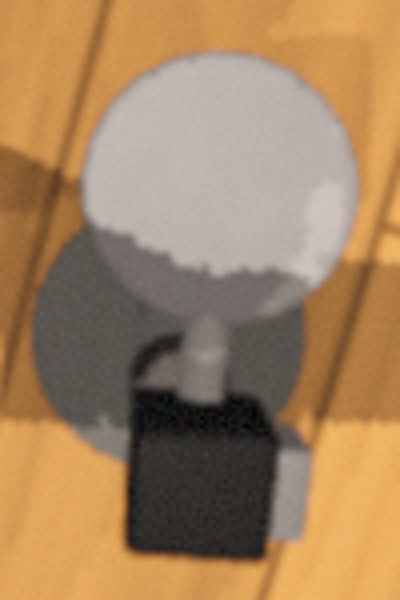

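Run:
```python
from h import *
c=cam('wrist')
q=[atz('wrist',p,.27,c) for p in ((323,189.2),(359,190),(356.2,219),(321.8,218))]
print(np.round(q,4)); m=np.mean(q,0); print(m)
for a,b in ((0,1),(3,2),(3,0),(2,1)): d=q[b]-q[a]; print(np.hypot(d[0],d[1]),np.degrees(np.arctan2(d[1],d[0])))
L=atz('wrist',(345,126.8),.238,c); d=L-m; print(L,np.hypot(d[0],d[1]),np.degrees(np.arctan2(d[1],d[0]))-90)
```

```text
[[ 0.5995 -0.2845  0.27  ]
 [ 0.6327 -0.2758  0.27  ]
 [ 0.6389 -0.3042  0.27  ]
 [ 0.6063 -0.3124  0.27  ]]
[ 0.61933837 -0.29424319  0.27      ]
0.03428303434737765 14.73987863872454
0.03360633839216461 14.072405660239333
0.028704259372476896 103.69177778318569
0.029115854245669023 102.36984903035378
[ 0.60514786 -0.22251472  0.238     ] 0.07311869632417206 11.190691661245566
```

Run:
```python
from h import *
print(to((.6205,-.296,.36),103),to((.6205,-.296,.228),103))
```

```text
(array([-1.25,  1.74,  0.24]), array([0.2, 0.1, 3. ])) (array([-1.23,  1.7 , 13.44]), array([0.2, 0.1, 3. ]))
```

jog_arm(series=[[[-1.2, 1.7, 0.2, 0, 0, 3, 1], [-1.2, 1.7, 0.2, 0, 0, 3, 1], [-1.2, 1.7, 3.5, 0, 0, 3, 1], [-1.2, 1.7, 7.5, 0, 0, 3, 1], [-1.2, 1.7, 11, 0, 0, 3, 1], [-1.2, 1.7, 13.4, 0, 0, 3, 1], [-1.2, 1.7, 13.4, 0, 0, 3, 1], [-1.2, 1.7, 13.4, 0, 0, 3, 1]]])

```text
t: 15.35
position: [0.6203, -0.2939, 0.2285]
tool_rot: [179.8, 0.0, 103.2]
contact_force: [0.2, -0.8, 1.1]
width: 0.997
```

Run:
```python
from h import *
o=st();print(o['t'],o['position'],o['tool_rot'])
snap('scene')
for n in ('scene','top'):
  pass
a=snap('scene')[230:360,150:300,::-1];b=snap('wrist')[100:300,220:460,::-1]
a=cv2.resize(a,(460,400),interpolation=cv2.INTER_CUBIC);b=cv2.resize(b,(340,400))
cv2.imwrite('pics/m3.png',np.hstack([a,b]))
```

```text
15.35 [ 0.62031347 -0.29394307  0.22845277] [1.79835859e+02 2.81992082e-02 1.03200927e+02]
```

View pics/m3.png

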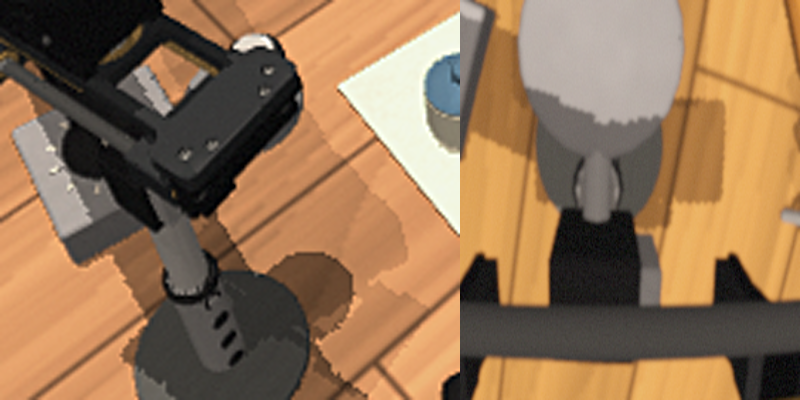

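The fingers straddle the head and button. I'll squeeze in place.

jog_arm(series=[[[0, 0, 0, 0, 0, 0, 0.3], [0, 0, 0, 0, 0, 0, 0.3], [0, 0, 0, 0, 0, 0, 0.3], [0, 0, 0, 0, 0, 0, 0.3], [0, 0, 0, 0, 0, 0, 0.3], [0, 0, 0, 0, 0, 0, 0.3], [0, 0, 0, 0, 0, 0, 0.3], [0, 0, 0, 0, 0, 0, 0.3]]], newtons=30)

```text
t: 16.17
position: [0.6202, -0.2956, 0.2312]
tool_rot: [179.8, 0.2, 103.1]
contact_force: [-9.7, -0.3, 1.2]
width: 0.482
```

jog_arm(series=[[[0, -0.15, 0, 0, 0, 0, 0.3], [0, -0.25, 0, 0, 0, 0, 0.3], [0, -0.25, 0, 0, 0, 0, 0.3], [0, -0.25, 0, 0, 0, 0, 0.3], [0, -0.25, 0, 0, 0, 0, 0.3], [0, -0.25, 0, 0, 0, 0, 0.3]]], newtons=35)

```text
t: 16.67
position: [0.6175, -0.2962, 0.2307]
tool_rot: [179.9, 0.2, 103.1]
contact_force: [-1.3, -0.6, -3.2]
width: 0.411
```

jog_arm(series=[[[0, 0, 0.4, 0, 0, 0, 0.3], [0, 0, 0.8, 0, 0, 0, 0.3], [0, 0, 1.2, 0, 0, 0, 0.3], [0, 0, 1.6, 0, 0, 0, 0.3], [0, 0, 2.0, 0, 0, 0, 0.3], [0, 0, 2.4, 0, 0, 0, 0.3], [0, 0, 2.7, 0, 0, 0, 0.3], [0, 0, 2.7, 0, 0, 0, 0.3], [0, 0, 2.7, 0, 0, 0, 0.3]]])

```text
t: 17.42
position: [0.6175, -0.2961, 0.2026]
tool_rot: [179.9, 0.1, 103.1]
contact_force: [-0.0, -0.1, -3.6]
width: 0.408
```

jog_arm(series=[[[0, 0, 0.15, 0, 0, 0, 0.3], [0, 0, 0.15, 0, 0, 0, 0.3], [0, 0, 0.15, 0, 0, 0, 0.8], [0, 0, 0.15, 0, 0, 0, 0.8], [0, 0, 0.15, 0, 0, 0, 0.8], [0, 0, 0.15, 0, 0, 0, 0.8]]])

```text
t: 17.92
position: [0.6178, -0.296, 0.2015]
tool_rot: [179.9, 0.2, 103.1]
contact_force: [-0.1, -0.3, -0.7]
width: 0.627
```

jog_arm(series=[[[0, 0.35, 0, 0, 0, 0, 0.3], [0, 0.35, 0, 0, 0, 0, 0.3], [0, 0.35, 0, 0, 0, 0, 0.3], [0, 0.35, 0, 0, 0, 0, 0.3], [0, 0.35, 0, 0, 0, 0, 0.3], [0, 0.35, 0, 0, 0, 0, 0.3]]], newtons=3)

```text
t: 18.42
position: [0.6213, -0.2952, 0.2017]
tool_rot: [179.9, 0.2, 103.1]
contact_force: [0.7, -0.3, -0.3]
width: 0.511
```

Width is 44.5 mm, so the button has sprung out. I'll open, retract and head for the dimmer.

jog_arm(series=[[[0, 0, 0, 0, 0, 0, 1], [0, 0, 0, 0, 0, 0, 1], [0, 0, 0, 0, 0, 0, 1], [0, 0, 0, 0, 0, 0, 1], [0, 0, -4, 0, 0, 0, 1], [0, 0, -8, 0, 0, 0, 1], [0, 0, -12, 0, 0, 0, 1], [0, 0, -15, 0, 0, 0, 1], [0, 0, -15, 0, 0, 0, 1]]])

```text
t: 19.17
position: [0.6237, -0.2949, 0.36]
tool_rot: [179.2, 0.6, 103.1]
contact_force: [0.2, 0.3, 1.0]
width: 0.992
```

Run:
```python
from h import *
o=st();print(o['t'],o['position'],o['tool_rot'])
c=cam('wrist');a=snap('wrist');s=snap('scene')
for z in (.247,.217): print([(round(d['conf'],2),np.round(d['centre'],1),atz('wrist',d['centre'],z,c).round(4)) for d in env.landmark_of('wrist','lamp_grip')])
print('scene',[(round(d['conf'],2),np.round(d['centre'],1)) for d in env.landmark_of('scene','lamp_grip')],proj('scene',(.6185,-.296,.247)),proj('scene',(.6185,-.296,.217)))
a=a[80:280,170:410,::-1]
s=s[230:360,150:300,::-1]
cv2.imwrite('pics/m4.png',np.hstack([cv2.resize(s,(380,400)),cv2.resize(a,(420,400))]))
print(to((.455,-.26,.2),103))
```

```text
19.1667 [ 0.6236517  -0.29487584  0.36002012] [179.23821524   0.55130998 103.0832485 ]
[(0.98, array([315.8, 185.4]), array([ 0.6175, -0.2936,  0.247 ]))]
[(0.98, array([315.8, 185.4]), array([ 0.6187, -0.3002,  0.217 ]))]
scene [(0.78, array([203.6, 293.2])), (0.6, array([270.7, 203.5])), (0.49, array([324.7, 238.8]))] [199.52677354 284.28406456] [203.2566903  293.17641194]
(array([  7.17, -15.26,  14.97]), array([-0. ,  0.1,  0.1]))
```

View pics/m4.png

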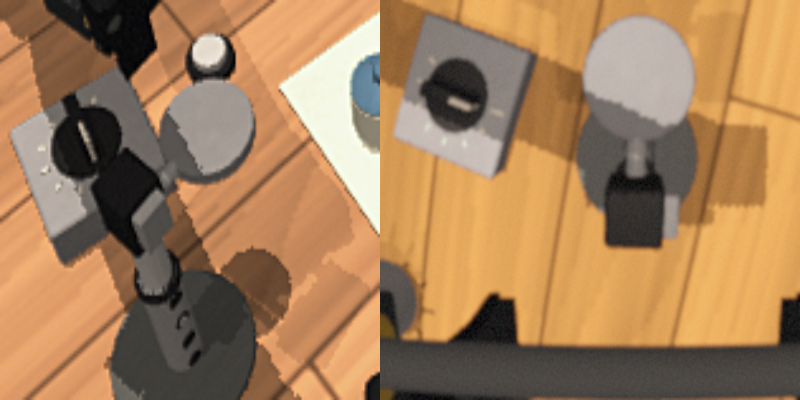

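Lamp grip in the scene view is at (203.6,293.2), and the prediction for one hole down is (203.3,293.2). The lamp is done; next is the dimmer.

jog_arm(series=[[[1.8, -3.7, 0, 0, 0, 0, 1], [3.5, -7.5, 1, 0, 0, 0, 1], [5.2, -11.2, 3, 0, 0, 0, 1], [7, -15, 6, 0, 0, 0, 1], [7.2, -15.2, 10, 0, 0, 0, 0.5], [7.2, -15.2, 14, 0, 0, 0, 0.5], [7.2, -15.2, 15, 0, 0, 0, 0.5], [7.2, -15.2, 15, 0, 0, 0, 0.5]]], newtons=20)

```text
t: 20.08
position: [0.4506, -0.2584, 0.1943]
tool_rot: [-179.5, -0.4, 103.1]
contact_force: [0.1, -0.2, -0.1]
width: 0.782
```

Run:
```python
from h import *
o=st();print(o['t'],o['position'],o['tool_rot'],np.round(o['qpos'],1))
c=cam('wrist');a=snap('wrist','w5.png')
print(proj('wrist',(.432,-.275,.072),c))
for k,z in (('dimmer_grip',.072),('dimmer_box',0)):print([(round(d['conf'],2),np.round(d['centre'],1),atz('wrist',d['centre'],z,c).round(4)) for d in env.landmark_of('wrist',k)])
p=proj('wrist',(.432,-.275,.06),c).astype(int);np.save('p.npy',p)
a=a[max(0,p[1]-75):p[1]+75,p[0]-100:p[0]+100,::-1];print(p,a.shape);cv2.imwrite('pics/w5c.png',cv2.resize(a,None,fx=4,fy=4,interpolation=cv2.INTER_CUBIC))
```

```text
20.0833 [ 0.45062882 -0.25839341  0.19427238] [-179.47045947   -0.36047087  103.07964533] [ 59.2  17.1 -41.3 106.4  12.7  61.8  26.1]
[303.2653066  198.78347212]
[(0.71, array([305.7, 202. ]), array([ 0.4353, -0.2778,  0.072 ]))]
[(0.86, array([307.8, 186.9]), array([ 0.4332, -0.2773,  0.    ]))]
[304 196] (150, 200, 3)
```

View pics/w5c.png

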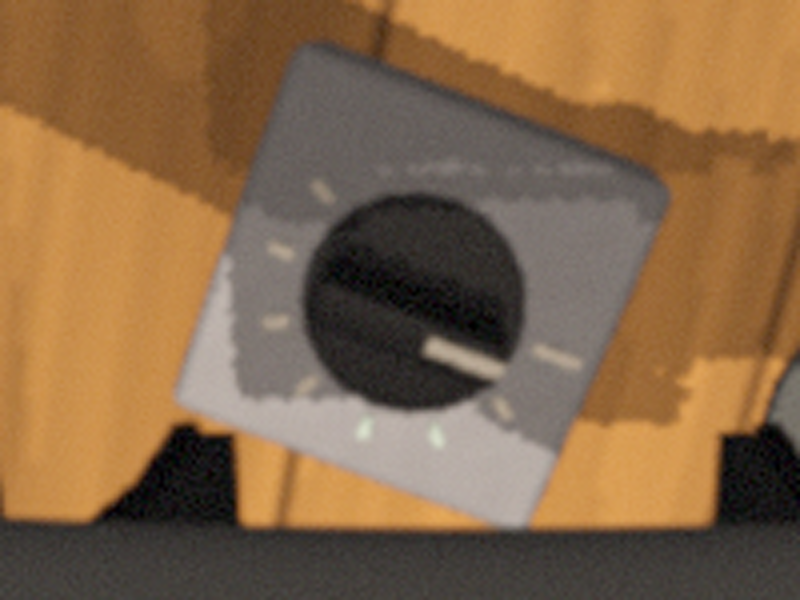

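The long (off) tick and the pointer are both at lower right. I'll get the box yaw from its corners.

Run:
```python
from h import *
c=cam('wrist')
q=[atz('wrist',(204+u/4,121+v/4),.045,c) for u,v in ((305,45),(668,188),(528,525),(180,400))]
m=np.mean(q,0);print(m)
for a,b in ((0,1),(3,2),(3,0),(2,1)): d=q[b]-q[a]; print(np.hypot(d[0],d[1]),np.degrees(np.arctan2(d[1],d[0])))
k=atz('wrist',(204+413/4,121+302/4),.052,c);print('disc',k)
a=atz('wrist',(204+428/4,121+345/4),.082,c);b=atz('wrist',(204+500/4,121+370/4),.082,c);d=b-a;print('bar line',np.degrees(np.arctan2(d[1],d[0])),a,b)
```

```text
[ 0.44423098 -0.28013438  0.045     ]
0.11105122447119915 -8.533951358370027
0.11324557360276839 -7.793400327699915
0.11323178009917285 81.5206590573365
0.11179157926807076 82.6412518514999
disc [ 0.44297302 -0.2803836   0.052     ]
bar line -6.863785577084059 [ 0.44908969 -0.2830774   0.082     ] [ 0.46908583 -0.28548437  0.082     ]
```

Run:
```python
from h import *
print(to((.4425,-.2805,.15),172))
```

```text
(array([-1.7 , -1.83,  5.04]), array([ -0. ,   0.1, -68.9]))
```

jog_arm(series=[[[-1.7, -1.8, 0, 0, 0, -7, 0.45], [-1.7, -1.8, 1, 0, 0, -14, 0.45], [-1.7, -1.8, 2, 0, 0, -21, 0.45], [-1.7, -1.8, 3, 0, 0, -28, 0.45], [-1.7, -1.8, 4, 0, 0, -35, 0.45], [-1.7, -1.8, 5, 0, 0, -42, 0.45], [-1.7, -1.8, 5, 0, 0, -49, 0.45], [-1.7, -1.8, 5, 0, 0, -56, 0.45], [-1.7, -1.8, 5, 0, 0, -63, 0.45], [-1.7, -1.8, 5, 0, 0, -69, 0.45], [-1.7, -1.8, 5, 0, 0, -69, 0.45]]])

```text
t: 21.15
position: [0.4445, -0.2811, 0.1521]
tool_rot: [-179.9, 0.2, 172.2]
contact_force: [0.2, -0.3, -0.6]
width: 0.449
```

Run:
```python
from h import *
o=st();print(o['t'],o['position'],o['tool_rot'],np.round(o['qpos'],1),o['width'])
c=cam('wrist');a=snap('wrist')
print(proj('wrist',(.4425,-.2805,.082),c))
print([(round(d['conf'],2),np.round(d['centre'],1),atz('wrist',d['centre'],.072,c).round(4)) for d in env.landmark_of('wrist','dimmer_grip')])
cv2.imwrite('pics/w6.png',cv2.resize(a[120:270,220:420,::-1],None,fx=4,fy=4,interpolation=cv2.INTER_CUBIC))
print(to((.4425,-.2805,.058),172))
```

```text
21.15 [ 0.44447547 -0.28114432  0.15205372] [-179.90154281    0.24487846  172.19027777] [ 70.6  24.1 -54.5 108.6  23.   58.7  88.4] 0.4488738133409141
[322.95209492 196.96729156]
[(0.84, array([324.8, 188.4]), array([ 0.4373, -0.2781,  0.072 ]))]
(array([0.18, 0.05, 9.36]), array([-0.1,  0.2, -0.1]))
```

View pics/w6.png

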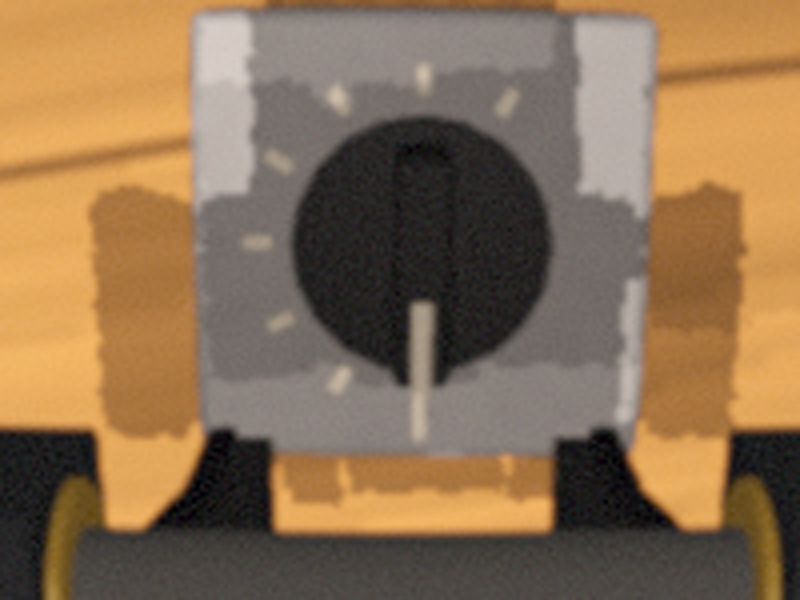

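The bar is vertical in the crop, centred near (422,265), with the fingers either side of it.

Run:
```python
from h import *
c=cam('wrist')
f=lambda u,v,z:atz('wrist',(220+u/4,120+v/4),z,c).round(4)
print(f(422,265,.082),f(422,243,.052),f(422,145,.082),f(422,385,.082))
print(to((.439,-.280,.058),172))
```

```text
[ 0.4326 -0.2768  0.082 ] [ 0.4338 -0.2767  0.052 ] [ 0.4066 -0.2731  0.082 ] [ 0.4597 -0.2806  0.082 ]
(array([0.53, 0.05, 9.36]), array([-0.1,  0.2, -0.1]))
```

jog_arm(series=[[[0.8, -0.1, 3, 0, 0, 0, 0.45], [0.8, -0.1, 6, 0, 0, 0, 0.45], [0.8, -0.1, 8.5, 0, 0, 0, 0.45], [0.8, -0.1, 9.3, 0, 0, 0, 0.45], [0.8, -0.1, 9.3, 0, 0, 0, 0.45], [0.8, -0.1, 9.3, 0, 0, 0, 0.45]]])

```text
t: 21.75
position: [0.4372, -0.2812, 0.0596]
tool_rot: [-179.9, 0.3, 171.9]
contact_force: [-0.5, 0.3, 0.6]
width: 0.45
```

jog_arm(series=[[[0, 0, 0, 0, 0, 0, 0.05], [0, 0, 0, 0, 0, 0, 0.05], [0, 0, 0, 0, 0, 0, 0.05], [0, 0, 0, 0, 0, 0, 0.05], [0, 0, 0, 0, 0, 0, 0.05], [0, 0, 0, 0, 0, 0, 0.05]]], newtons=25)

```text
t: 22.25
position: [0.4373, -0.2813, 0.0598]
tool_rot: [-179.9, 0.3, 171.9]
contact_force: [0.7, -0.2, -0.3]
width: 0.096
```

jog_arm(series=[[[0, 0, 0, 0, 0, 0, 0], [0, 0, 0, 0, 0, 4, 0], [0, 0, 0, 0, 0, 8, 0], [0, 0, 0, 0, 0, 8, 0]]])

```text
t: 22.58
position: [0.4372, -0.2813, 0.0599]
tool_rot: [-179.9, 0.3, 163.8]
contact_force: [0.2, 0.0, 0.2]
width: 0.004
```

Run:
```python
from h import *
o=st();print(o['t'],o['position'],o['tool_rot'],o['contact_force'],o['ft_torque'],o['width']*87)
a=snap('wrist')
cv2.imwrite('pics/w7.png',cv2.resize(a[120:300,200:440,::-1],None,fx=3,fy=3,interpolation=cv2.INTER_CUBIC))
```

```text
22.5833 [ 0.43723194 -0.28130308  0.05987488] [-179.88747297    0.29629997  163.81838895] [0.17579209 0.04140986 0.20277435] [ 0.00302539 -0.00788197  0.02829977] 0.3880495256035652
```

View pics/w7.png

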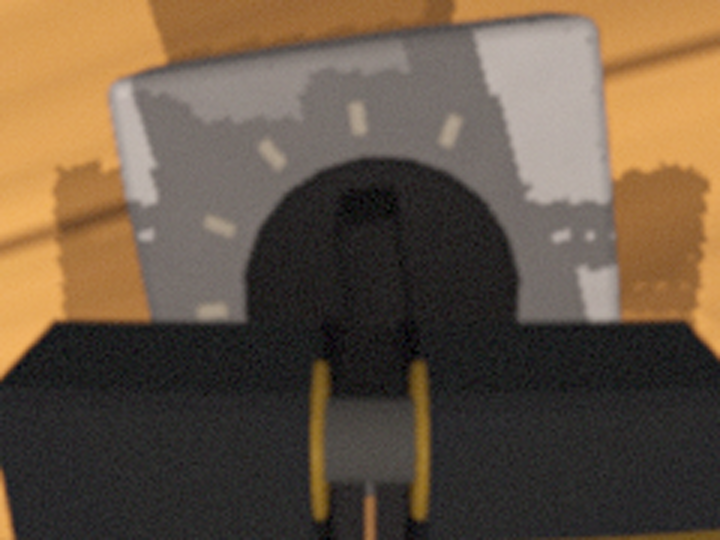

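Run:
```python
from h import *
c=cam('wrist');o=st();m=c[0];print(m['fx'],m['fy'],m['cx'],m['cy'])
P=np.array(o['position'])
pr=lambda p:((proj('wrist',p,c)-[200,120])*3).round()
print('TCP',pr(P),'grasp',pr(P+[0,0,.019]))
for x in (.41,.436,.462): print(x,pr((x,-.279+(.436-x)*.12,.082)))
print('disc',pr((.436,-.279,.052)))
S=R.from_euler('xyz',o['tool_rot'],degrees=True)
C=-c[1].T@c[2];print('cam in tool',S.inv().apply(C-P).round(4),'axis',S.inv().apply(c[1][2]).round(3),S.inv().apply(c[1][0]).round(3))
print(atz('wrist',(200+382/3,120+295/3),.052,c))
# brighten: mean gray rows along the bar columns
```

```text
309.70691628693146 309.70691628693146 322.78404303967767 199.35958204326653
TCP [367. 319.] grasp [366. 351.]
0.41 [354. 222.]
0.436 [376. 349.]
0.462 [396. 463.]
disc [375. 300.]
cam in tool [ 0.0693  0.0005 -0.1936] axis [-0.253 -0.001  0.967] [-0.001  1.     0.001]
[ 0.43527615 -0.27717724  0.052     ]
```

Width is 0.004, so the jaws shut without catching the bar. I'll look from all cameras in one composite, brightened.

Run:
```python
from h import *
f=lambda im,r,w,h:cv2.resize(np.clip(255*(im[r[0]:r[1],r[2]:r[3],::-1]/255.)**.45,0,255).astype(np.uint8),(w,h),interpolation=cv2.INTER_CUBIC)
w=snap('wrist');s=snap('scene');t=snap('top')
a=f(w,(165,275,270,380),480,480)
b=f(s,(210,330,140,260),320,320); d=f(t,(210,300,360,470),320,260)
right=np.vstack([b,d]); a=cv2.copyMakeBorder(a,0,100,0,0,cv2.BORDER_CONSTANT)
cv2.imwrite('pics/m5.png',np.hstack([a,right]))
```

```text
(no output)
```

View pics/m5.png

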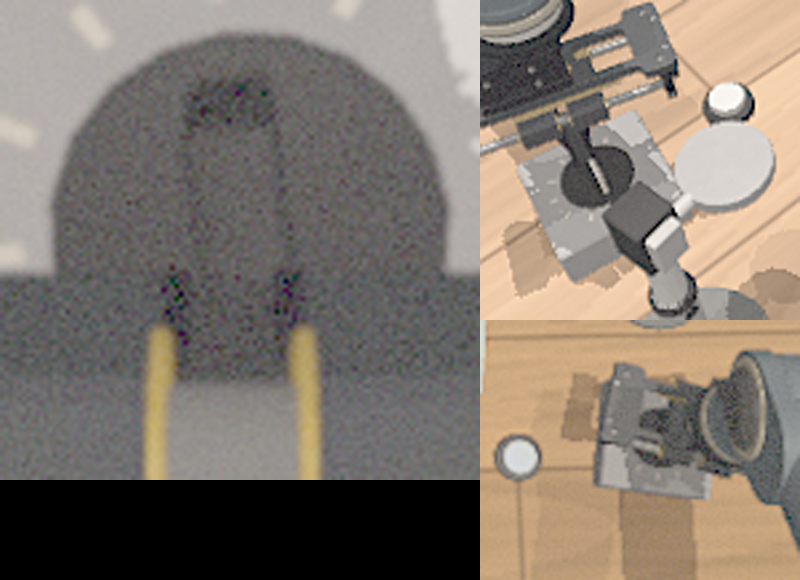

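The brightened view shows the fingers on both sides of the bar, and the bar has turned with the tool while the box has not. The knob does follow the gripper despite the width reading, so I'll carry on turning.

jog_arm(series=[[[0, 0, 0, 0, 0, 7, 0], [0, 0, 0, 0, 0, 14, 0], [0, 0, 0, 0, 0, 21, 0], [0, 0, 0, 0, 0, 28, 0], [0, 0, 0, 0, 0, 35, 0], [0, 0, 0, 0, 0, 42, 0], [0, 0, 0, 0, 0, 49, 0], [0, 0, 0, 0, 0, 52, 0], [0, 0, 0, 0, 0, 52, 0]]])

```text
t: 23.53
position: [0.4373, -0.2812, 0.0599]
tool_rot: [179.8, 0.3, 112.0]
contact_force: [-0.1, -0.1, -0.3]
width: 0.004
```

Run:
```python
from h import *
o=st();print(o['t'],o['position'],o['tool_rot'],o['contact_force'],o['ft_torque'],o['width']*87)
```

```text
23.5333 [ 0.43734585 -0.28115686  0.05985559] [179.83338474   0.27027394 111.98833184] [-0.12845138 -0.14490805 -0.26638949] [-0.05790149 -0.0241713  -0.06305003] 0.3704746700421114
```

Run:
```python
from h import *
w=snap('wrist');f=lambda im,r,w,h:cv2.resize(np.clip(255*(im[r[0]:r[1],r[2]:r[3],::-1]/255.)**.45,0,255).astype(np.uint8),(w,h),interpolation=cv2.INTER_CUBIC)
cv2.imwrite('pics/w8.png',f(w,(120,275,220,420),800,600)[:, :])
g=cv2.GaussianBlur(cv2.cvtColor(w,cv2.COLOR_RGB2GRAY).astype(float),(3,3),0)
p=cv2.imread('pics/w7.png');p=cv2.resize(p,(240,180),interpolation=cv2.INTER_AREA)
q=cv2.cvtColor(p,cv2.COLOR_BGR2GRAY)
for y in (188,192,196,205,212,220): print(y,'now',g[y,300:350:3].astype(int)); print('   w7 ',q[y-120,100:150:3])
```

```text
188 now [21 26 27 27 26 24 25 23 27 26 25 23 26 28 28 29 25]
   w7  [35 38 34 38 36 15 19 24 24 23  8 36 33 29 29 35 37]
192 now [27 26 26 24 26 29 28 24 27 26 26 26 26 28 25 27 22]
   w7  [38 35 39 34 27 21 18 19 15 23 23 30 37 35 35 33 38]
196 now [15 21 27 28 27 25 26 26 24 22 27 27 26 27 27 27 22]
   w7  [36 31 33 34 21 32 32 35 34 31 25 23 36 35 30 33 37]
205 now [13  9 10 11 13 16 17 23 25 25 25 21 24 26 24 24 27]
   w7  [29 35 36 36 29 32 29 31 31 27 34 33 31 39 36 34 36]
212 now [22 18 12  8 13 17  9 13 11 17 17 21 26 21 26 22 24]
   w7  [28 30 29 31 29 30 26 29 32 33 38 28 31 31 34 32 38]
220 now [23 22 22 25 24 21 17 16 15  8 15 13 10  9 14 17 22]
   w7  [29 30 33 33 29 24 25 30 37 32 35 30 24 30 34 29 29]
```

Run:
```python
from h import *
o=st();P=np.array(o['position'])
for n in ('scene','top'):
    print(n,'TCP',proj(n,P).round(1),'grasp',proj(n,P+[0,0,.019]).round(1),[proj(n,(x,-.279+(.436-x)*.14,.082)).round(1) for x in (.41,.436,.462)],'disc',proj(n,(.436,-.279,.052)).round(1), [ (round(d['conf'],2),np.round(d['centre'])) for d in env.landmark_of(n,'dimmer_grip')] if n=='scene' else '')
# white line in scene
s=snap('scene');g=cv2.cvtColor(s,cv2.COLOR_RGB2GRAY)
print(g[258:290,170:198])
```

```text
scene TCP [181.7 274. ] grasp [179.6 269.5] [array([175.6, 260.2]), array([179.8, 267.8]), array([184.1, 275.7])] disc [183.1 274.9] [(0.79, array([178., 268.]))]
top TCP [423.6 249.4] grasp [425.5 249. ] [array([424.5, 258.4]), array([425.1, 249.4]), array([425.6, 240.5])] disc [422.2 250. ] 
[[ 59 107  77  72  52  21  11  13   9   1   8  44  54  55  56  55  54  51
   52  58  53  55  54  70 126  79  59  29]
 [121  84  62  58  54  26  10   0   0   6  21  56  57  54  55  54  55  43
   61  81  50  52  54  54  55  60  24  19]
 [ 83  74  72  70  69  56  31  52  14   0  35  57  55  57  54  54  53  76
  101  98  60  55  60  62  62  32  14  18]
 [ 66  64  68  75  73  73  65 129  68  44  29  51  54  57  56  55  55  56
   57  59  56  60  60  64  33  16  14  17]
 [ 75  57  57  63  69  76  78 129 123 120  80  38  43  53  56  57  57  55
   54  53  57  61  64  42  22  20  20  11]
 [ 68  76  48  38  53  89 101 110 124 134 133  52  13  20  41  51  56  59
   62  56  56  59  49  23  19  15  13  12]
 [ 23  37  19   9  10  25  60  77  90 104 123  90  47  23  14  17  43  55
   58  57  53  46  26  16  20
[... 2239 characters left out ...]
103 116  50  12  18  17  21  19  19  19  24  23  20  12  15  15  12  16
   16  13  12  16  34  36  39  36  35  35]
 [105 110  94  42  18  12  19  21  19  21  21  23  20  24  16  15  14  15
   22   9  17  33  35  37  33  36  37  38]
 [103 105 108  92  59  35  15  11   9  17  16  15  16   8  13  19  16  32
   53  28  36  37  36  38  33  33  35  37]
 [104 104 103 105 110  95  60  46  34  36  23  23  14  28  43  44  63  88
   62  37  34  38  36  37  35  37  38  37]
 [103 103  99 106 102 106 111 113  93  93  66  59  58  89 111 119 113  71
   38  34  35  37  37  36  38  38  37  37]
 [103 101 106 128  88 101 106 107 103 105 107 113 111 107 108 109  68  34
   32  35  37  37  35  34  37  37  36  39]]
```

jog_arm(series=[[[0, 0, 0.1, 0, 0, 0, 0], [0, 0, 0.2, 0, 0, 0, 0], [0, 0, 0.3, 0, 0, 0, 0], [0, 0, 0.4, 0, 0, 0, 0]]])

```text
t: 24.02
position: [0.4372, -0.2812, 0.0555]
tool_rot: [179.8, 0.2, 112.1]
contact_force: [-0.3, 0.1, -0.4]
width: 0.008
```

jog_arm(series=[[[0, 0, 0.1, 0, 0, 0, 0], [0, 0, 0.2, 0, 0, 0, 0], [0, 0, 0.3, 0, 0, 0, 0], [0, 0, 0.4, 0, 0, 0, 0], [0, 0, 0.5, 0, 0, 0, 0]]])

```text
t: 24.43
position: [0.4373, -0.2813, 0.0517]
tool_rot: [179.9, 0.3, 112.1]
contact_force: [-5.4, 1.7, 19.1]
width: 0.006
```

Run:
```python
from h import *
G=lambda im:np.clip(255*(im[:,:,::-1]/255.)**.5,0,255).astype(np.uint8)
w=G(snap('wrist'));s=G(snap('scene'))
o=st();P=np.array(o['position'])
a=cv2.resize(w[130:280,250:400],(600,600),interpolation=cv2.INTER_CUBIC)[:, 100:500]
b=cv2.resize(s[230:290,155:195],(400,600),interpolation=cv2.INTER_CUBIC)
p=(proj('scene',P)-[155,230])*10;cv2.circle(b,tuple(int(v) for v in p),4,(0,0,255),1)
for x in (.41,.462):
    p=(proj('scene',(x,-.279+(.436-x)*.14,.082))-[155,230])*10;cv2.circle(b,tuple(int(v) for v in p),4,(0,255,0),1)
cv2.imwrite('pics/m6.png',np.hstack([a,b]))
```

```text
(no output)
```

View pics/m6.png

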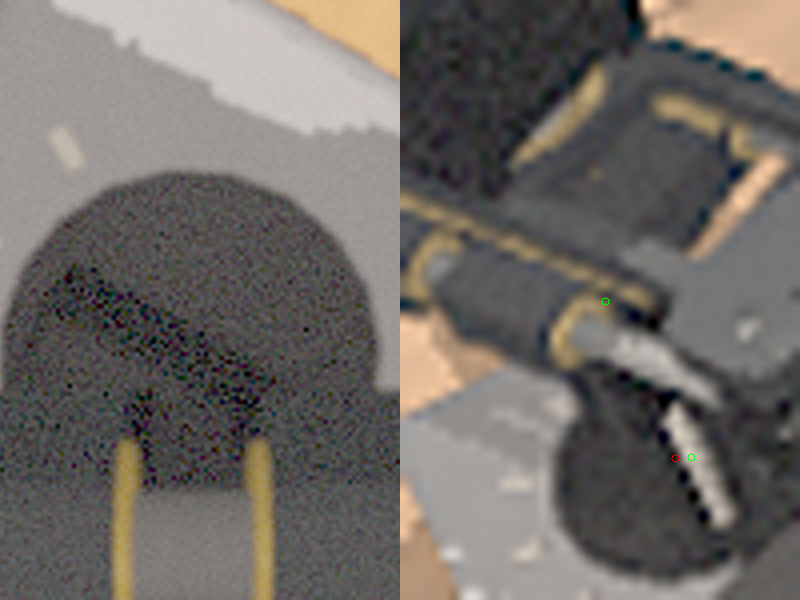

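The pointer has not moved and the shut tips rest on something at z≈0.052. I'll lift, turn back to yaw 172, open, and go down in guarded steps.

jog_arm(series=[[[0, 0, -2, 0, 0, 0, 0], [0, 0, -5, 0, 0, 0, 0], [0, 0, -5, 0, 0, -7, 0.45], [0, 0, -5, 0, 0, -14, 0.45], [0, 0, -5, 0, 0, -21, 0.45], [0, 0, -5, 0, 0, -28, 0.45], [0, 0, -5, 0, 0, -35, 0.45], [0, 0, -5, 0, 0, -42, 0.45], [0, 0, -5, 0, 0, -49, 0.45], [0, 0, -5, 0, 0, -56, 0.45], [0, 0, -5, 0, 0, -60, 0.45], [0, 0, -5, 0, 0, -60, 0.45]]])

```text
t: 25.53
position: [0.437, -0.2811, 0.1016]
tool_rot: [-179.9, 0.2, 172.1]
contact_force: [-0.2, -0.4, -0.8]
width: 0.446
```

Run:
```python
from h import *
o=st();print(o['t'],o['position'],o['tool_rot'],o['width'])
c=cam('wrist');w=snap('wrist').copy();s=snap('scene')
g=cv2.cvtColor(w,cv2.COLOR_RGB2GRAY)
print([(round(d['conf'],2),np.round(d['centre'],1),atz('wrist',d['centre'],.072,c).round(4)) for d in env.landmark_of('wrist','dimmer_grip')])
print('pred bar center',proj('wrist',(.436,-.279,.082),c),'TCP',proj('wrist',o['position'],c))
np.set_printoptions(linewidth=250)
print('cols 290:362 step2'); 
for y in range(130,250,5): print(y,g[y,280:370:2])
```

```text
25.5333 [ 0.43703818 -0.28113493  0.10163672] [-179.85910549    0.23585631  172.14369203] 0.4458746695328645
[(0.86, array([326.9, 210.1]), array([ 0.4352, -0.2775,  0.072 ]))]
pred bar center [325.06586267 215.42668336] TCP [322.21021152 226.40207736]
cols 290:362 step2
130 [ 88  91  90  87  93  88  89  88  92  91  88  85  87  83  85  82  88  86  93  86  87  86  90  88  85  91  88  87  88  89  88  93  91  91  90  92  96  89  92  89  87 113 140 142 137]
135 [137 138 138 140 139 141 137 137 142 138 137 137 137 139 139 136 141 138 136 136 135 133 133 137 136 133 133 136 134 135 136 129 134 134 132 132 124 109 112 105 108 106 104 113 153]
140 [145 146 147 148 146 147 145 149 143 146 144 145 144 147 148 145 143 149 146 146 141 145 140 141 143 143 142 143 143 138 142 141 140 139 141 138 137 120 113 113 115 110 114 111 148]
145 [145 142 145 143 143 146 149 144 147 146 144 146 142 142 143 142 142 145 143 136 126 125 124 123 117 120 116 118 112 114 118 126 119 116 115 115 117 115 115 115 118 114 113 118 136]
150 [118 123 145 143 145 145 143 136 119 116 114 114 116 116 113 118 119 119 116 117
[... 2935 characters left out ...]
5  96  63  29  28  38  22  33  34  34  30  32  35 126 156 153  95  25  25  29  27  18  35  26  25  35  49  89 121 120  74  33  39  35  33  16]
235 [ 30  26  24  30  82 136 136 135 113 116 121 114 118 106  92  70  43  26  35  21  22  40 126 158 152  82  22  34  37  37  52  77 105 119 130 137 133 135 126  68  21  32  23  28  23]
240 [ 28  26  19  31  81 136 134 135 137 134 150 184 178 140 134 134 135 139 134  84  24  43 126 162 154  76  24  61 120 132 136 132 134 135 135 135 135 132 125  66  12  27  22  27  19]
245 [ 28  31  27  26  70 133 136 135 135 135 136 140 137 136 139 135 133 133 137 108  43  51 131 160 154  86  37  77 134 136 137 136 133 132 129 130 134 132 127  51  22  27  25  29  25]
```

The finger spacing in the picture (34.5 px for 19.4 mm) puts the visible tips about 30 mm short of the reported TCP, so I had closed above the bar. I'll go about 27 mm lower, guarded.

jog_arm(series=[[[0.2, 0.3, 1.5, 0, 0, 0, 0.45], [0.2, 0.3, 3, 0, 0, 0, 0.45], [0.2, 0.3, 4, 0, 0, 0, 0.45], [0.2, 0.3, 4.5, 0, 0, 0, 0.45], [0.2, 0.3, 5, 0, 0, 0, 0.45], [0.2, 0.3, 5, 0, 0, 0, 0.45]]])

```text
t: 26.18
position: [0.4354, -0.2779, 0.0511]
tool_rot: [-179.9, 0.2, 172.0]
contact_force: [-0.5, -0.2, -0.3]
width: 0.451
```

jog_arm(series=[[[0, 0, 0.2, 0, 0, 0, 0.45], [0, 0, 0.4, 0, 0, 0, 0.45], [0, 0, 0.6, 0, 0, 0, 0.45], [0, 0, 0.6, 0, 0, 0, 0.45]]])

```text
t: 26.52
position: [0.4354, -0.278, 0.0451]
tool_rot: [-179.9, 0.2, 172.0]
contact_force: [0.1, -0.8, 0.8]
width: 0.45
```

No contact at .045, which is already below the disc top, so the tips are indeed short. Lower once more and close.

jog_arm(series=[[[0, 0, 0.3, 0, 0, 0, 0.45], [0, 0, 0.6, 0, 0, 0, 0.45], [0, 0, 0.9, 0, 0, 0, 0.45], [0, 0, 1.2, 0, 0, 0, 0.45], [0, 0, 1.2, 0, 0, 0, 0.45]]])

```text
t: 26.93
position: [0.4349, -0.2778, 0.0323]
tool_rot: [-179.9, 0.1, 172.0]
contact_force: [-0.3, 0.2, 1.5]
width: 0.448
```

jog_arm(series=[[[0, 0, 0, 0, 0, 0, 0.03], [0, 0, 0, 0, 0, 0, 0.03], [0, 0, 0, 0, 0, 0, 0.03], [0, 0, 0, 0, 0, 0, 0.03], [0, 0, 0, 0, 0, 0, 0.03], [0, 0, 0, 0, 0, 0, 0.03], [0, 0, 0, 0, 0, 0, 0.03], [0, 0, 0, 0, 0, 0, 0.03]]], newtons=25)

```text
t: 27.6
position: [0.435, -0.278, 0.0325]
tool_rot: [-179.9, 0.1, 172.0]
contact_force: [-0.3, 0.2, -0.1]
width: 0.146
```

Width is 12.7 mm, so the bar is held. Now turn 120° clockwise.

jog_arm(series=[[[0, 0, 0, 0, 0, 6, 0.03], [0, 0, 0, 0, 0, 12, 0.03], [0, 0, 0, 0, 0, 18, 0.03], [0, 0, 0, 0, 0, 24, 0.03], [0, 0, 0, 0, 0, 30, 0.03], [0, 0, 0, 0, 0, 36, 0.03], [0, 0, 0, 0, 0, 42, 0.03], [0, 0, 0, 0, 0, 48, 0.03], [0, 0, 0, 0, 0, 54, 0.03], [0, 0, 0, 0, 0, 60, 0.03], [0, 0, 0, 0, 0, 60, 0.03]]])

```text
t: 28.52
position: [0.4355, -0.2783, 0.0326]
tool_rot: [180.0, 0.3, 112.2]
contact_force: [0.6, -2.5, -0.8]
width: 0.222
```

jog_arm(series=[[[0, 0, 0, 0, 0, 6, 0.03], [0, 0, 0, 0, 0, 12, 0.03], [0, 0, 0, 0, 0, 18, 0.03], [0, 0, 0, 0, 0, 24, 0.03], [0, 0, 0, 0, 0, 30, 0.03], [0, 0, 0, 0, 0, 36, 0.03], [0, 0, 0, 0, 0, 42, 0.03], [0, 0, 0, 0, 0, 48, 0.03], [0, 0, 0, 0, 0, 54, 0.03], [0, 0, 0, 0, 0, 60, 0.03], [0, 0, 0, 0, 0, 60, 0.03], [0, 0, 0, 0, 0, 60, 0.03]]])

```text
t: 29.52
position: [0.4349, -0.2763, 0.0321]
tool_rot: [179.9, 0.1, 52.6]
contact_force: [-0.9, 3.7, -0.2]
width: 0.462
```

jog_arm(series=[[[0, 0, 0, 0, 0, 0, 0.03], [0, 0, 0, 0, 0, 0, 0.03], [0, 0, 0, 0, 0, 0, 0.03], [0, 0, 0, 0, 0, 0, 0.03], [0, 0, 0, 0, 0, 0, 0.03], [0, 0, 0, 0, 0, 0, 0.03], [0, 0, 0, 0, 0, 0, 0.03], [0, 0, 0, 0, 0, 0, 0.03]]], newtons=40)

```text
t: 30.18
position: [0.4349, -0.2762, 0.0321]
tool_rot: [179.9, 0.1, 52.6]
contact_force: [-0.3, 1.7, -0.2]
width: 0.452
```

Run:
```python
from h import *
o=st();print(o['t'],o['position'],o['tool_rot'],o['contact_force'],o['ft_torque'],o['width']*87,env.grasp_offset)
np.set_printoptions(linewidth=250)
g=cv2.cvtColor(snap('scene'),cv2.COLOR_RGB2GRAY);print(g[255:292:1,168:196])
```

```text
30.1833 [ 0.43488277 -0.2762143   0.03213142] [1.79904129e+02 1.25325127e-01 5.26439087e+01] [-0.32823663  1.734633   -0.24232625] [0.6073677  0.30963047 1.36503068] 39.329571635666625 -0.0187
[[127 103 103 ...  78  78  78]
 [170 107  94 ...  79  77  78]
 [100  72  71 ...  79  79  78]
 ...
 [109 113 112 ...  35  38  36]
 [112 100 104 ...  35  39  35]
 [107  98 103 ...  34  39  38]]
```

Run:
```python
from h import *
np.set_printoptions(linewidth=320,threshold=100000)
w=snap('wrist');g=cv2.GaussianBlur(cv2.cvtColor(w,cv2.COLOR_RGB2GRAY),(3,3),0)
ch=" .:-=+*#%@"
def asc(a,lv):
    for y,r in a: print('%3d '%y+''.join(ch[min(9,np.searchsorted(lv,v))] for v in r))
asc([(y,g[y,240:410:1]) for y in range(130,275,3)],[8,14,20,26,32,40,55,90,130])
c=cam('wrist');o=st();print('TCP',proj('wrist',o['position'],c),'axis top',proj('wrist',(.435,-.278,.082),c),'disc',proj('wrist',(.435,-.278,.052),c))
s=cv2.cvtColor(snap('scene'),cv2.COLOR_RGB2GRAY)
asc([(y,s[y,160:205]) for y in range(250,295)],[8,14,20,26,32,40,55,90,130])
```

```text
130 @@@@@@@@@@@@@@@@@@@@@@@@@@@@@@@@@@@@@@@@@@@@@@@@@@@@@@@@@@@@@@@@@@@@@@@@@@@@@@%%%%%@@@@@@@@@@@@@@@@@@@@@@@@@@@@@@@@@@@@@@@@@@@@@@@@@@@%%%@@@@@@@@@@@@@@@@@@@@@@@@@@@@@@@@@
133 @@@@@@@@@@@@@@@@@@@@@@@@@@@@@@@@@@@@@@@@@@@@@@@@@@@@@@@@@@@@@@@@@@@@@@@@@@%%%%@@@@@@@@@@@@@@@@@@@@@@@@@@@@@@@@@@@@@@@@@@@@@@@@@@@@@@@@@%%%%@@@@@@@@@@@@@@@@@@@@@@@@@@@@@@@
136 @@@@@@@@@@@@@@@@@@@@@@@@@@@@@@@@@@@@@@@@@@@@@@@@@@@@@@@@@@@@@@@@@@%%%%%%%@@@@@@@@@@@@@@@@@@@@@@@@@@@@@@@@@@@@@@@@@@@@@@@@@@@@@@@@@@@@@@@@%%%%@@@@%%%%%%%%%%%@@@@@@@@@@@@@@
139 @@@@@@@@@@@@@@@@@@@@@@@@@@@@@@@@@@@@@@@@@@@@@@@@@@@@@@@@@@@@@@@%%%%%%@@@@@@@@@@@@@@@@@@@@@@@@@@@@@@@@@@@@@@@@@@@@@@@@@@@@@@@@@@@@@@@@@@@@@%%%%%%%%%%%%%%%%%@@@@@@@@@@@@@@@
142 @@@@@@@@@@@@@@@@@@@@@@@@@@@@@@@@@@@@@@@@@@@@@@@@@@@@@@@@@@%%%%%%%%%%%%%%%%%%%@@@@@@@@@@@@@@@@@@@@@@@@@@@@@@@@@@@@@@@@@@@@@@@@@@@@@@@@@@@@@@@%%%%%%%%%%%%%@@@@@@@@@@@@@@@@@
145 @@@@@@@@@@@@@@@@@@@@@@@@@@@@@@@@@@@@@@@@@@@@@@@@@@@%%%%%%%%%%%%%%%%%%%%%%%%%%%%@@@@@@@@@@@@@@@@@@@@@@@@@@@@@@@@@@@@@@@@@@@@@@@@@@@@@@@@@@@@@@@%%%%%%%%%%%@@@@@@@@@@@@@@@@@
148 @@@@@@@@@@@@@@@@@@@@@@@@@@@@@@@@@@@@@@@@@@@@@@
[... 9126 characters left out ...]

281 #*++=--:.::::-:-------:   .::::::..-+++++++==
282 -::-----::--:-:--:::... . .::.:::.=+++++++++=
283 -:-:::::::.....   ..:--. .:....::++++++++++++
284 :........   .  . ..:+**-..-:::.:+++++++++++++
285 . ..... ........... :.  ....:::++++++++++++++
286 :.:... . . . ...  .  . .  :+*-+++++++++++++++
287             .::::--=:::-=+###++++++++++++++++
288 .. +==*=+***+##*######*##%##++++++++++++++++*
289 ###%%%@%%%%%%%%###########*++++++++++++++++++
290 @@@@@@@@%%%%%%#######%%###=++++++++++++++++++
291 @%@@@@@@%%%%%########%%#%#=-+++++++++++++++**
292 @@%@@@@@%%%%#####%###%%%%%*:=++++++++++++++++
293 @%#@@@@%%%%%%####%###%%%%%#::=+++++++++++++++
294 %%@%@@@@%%%%%%###%#########+ :=++++++++++++++
```

jog_arm(series=[[[0, 0, 0, 0, 0, 0, 0.9], [0, 0, 0, 0, 0, 0, 0.9], [0, 0, 0, 0, 0, 0, 0.9], [0, 0, 0, 0, 0, 0, 0.9], [0, 0, 0, 0, 0, 0, 0.9], [0, 0, -3, 0, 0, 0, 0.9], [0, 0, -7, 0, 0, 0, 0.9], [2.5, 0, -10, 0, 0, 0, 0.9], [2.5, 0, -10, 0, 0, 0, 0.9]]])

```text
t: 31.08
position: [0.4568, -0.2552, 0.1387]
tool_rot: [179.1, -0.1, 52.7]
contact_force: [2.0, 0.8, 0.8]
width: 0.894
```

```bash
cat > knob.py <<'E'
from h import *
def knob(n='wrist',A=(.435,-.278)):
    """unwarp top plane z=.082 around the knob axis; bright pointer angle rel. to off (cw +)"""
    c=cam(n);g=cv2.cvtColor(snap(n),cv2.COLOR_RGB2GRAY).astype(np.float32)
    out=[]
    xs=np.arange(-.045,.0451,.0015)
    M=np.array([[proj(n,(A[0]-x,A[1]-y,.075),c) for y in xs] for x in xs],np.float32)
    im=cv2.remap(g,M[...,0],M[...,1],cv2.INTER_LINEAR)
    ch=" .:-=+*#%@"
    for r in im: print(''.join(ch[min(9,int(np.searchsorted([15,22,30,38,50,70,90,110,135],v)))] for v in r))
E
python3 - <<'E'
from knob import *
o=st();print(o['t'],o['position'],o['width']);knob()
E
```

```text
31.0833 [ 0.45680198 -0.25520673  0.13868994] 0.8935995733820342
@@@@@@@@%%%%%%%%%%%%%%%%%%%%@@@@@@@@@@@@@@@@@@@@@@@@@@@@@@@@@
@@@@@@@@@%%%%%%%%%%%%%%%%%%%@@@@@@@@@@@@@@@@@@@@@@@@@@@@@@@@@
@@@@@@@@@@%%%%%%%%%%%%%%%%%%@@@@@@@@@@@@@@@@@@@@@@@@@@@@@@@@@
@@@@@@@@@@%%%%%%%%%%%%%%%%%@@@@@@@@@@@@@@@@@@@@@@@@@@@@@@@@@@
@@@@@@@@@%%%%%%%%%%%%%%%%%%@@@@@@@@@@@@@@@@@@@@@@@@@@@@@@@@@@
@@@@@@@@%%%%%%%%%%%%%%%%%%%@@@@@@@@@@@@@@@@@@@@@@@@@@@@@@@@@@
@@@@@@@%%%%%%%%%%%%%%%%##%%@@@@@@@@@@@@@@@@@@@@@@@@@@@@@@@@@@
@@@@@@@%%%%%%%%%%%%###****###%%%@@@@@@@@@@@@@@@@@@@@@@@@@@@@@
@@@@@%%%%#%%%%%%%#*+++=---=++++#%%@@@@@@@@@@@@@@@@@@@@@@@@@@@
@@@@@%%%%%%%%%%#*+-----:-==+==++*#%%%@@@@@@@@@@@@@@@@@@@@@@@@
@@@@%%%%%%%@%%#+=--=======+=+=+===+*#@@@@@@@@@@@@@@@@@@@@@@@#
%@@%%%#%%%%%%*--:--=+++++==+===++===+%@@@@@@@@@@@@@@@@@@@@@%+
%%%%%%%%%%%%*=----==++++=++=+========*@@@@@@@@@@@@@@@@@@@@%*+
%%%%%%%%%%%+=---=-===+++=+============*@@@@@@@@@@@@@@@@@@@*++
%%%%%%%%%%*=-----===+++++==++=====+==++*@@@@@@@@@@@@@@@@@#+++
%%%%%%%%%#=-:----=++++=====+==========+**@@@@@@@@@@@@@@@#++++
%%%%%%%%#+-----===+++=+===============++*%@
[... 2046 characters left out ...]
**********#@@@@@@@
%%@@%@%%@@%@%@%%%@@@@@@@@@@@@#++++******************#@@@@@@@@
%@@%%%%%%%%%%@%%%@@@@@@@@@@@%+++++***************+*#@@@@@@@@@
%%%@%%@@%%%%@%@@@@@@@@@@@@@%*+++*+*****************%@@@@@@@@@
%%%%%%%%%%%%%%@@@@@@@@@@@@@*++++******************%@@@@@@@@@@
%%%%%%%%%%%%%%%%@@@@@@@@@@#+++++*****************#@@@@@@@@@@@
%%%%%%%%%%%%%%@@@@@@@@@@@%+++**+***************+#@@@@@@@@@@@@
%%%%%%%%%%%%%%%@@@@@@@@@%*+++++*****************%@@@@@@@@@@@@
%%%%%%%@@@@%%%%@@@@@@@@@*+++++*****************%@@@@@@@@@@@@@
%%####%@@@@@@@@@@@@@@@@#++++**+***************#@@@@@@@@@@@@@@
%%#++*%@@@@@@@@@@@@@@@#++++******************#@@@@@@@@@@@@@@@
%#+-:+#@@@@@@@@@@@@@@#+++********************@@@@@@@@@@@@@@@@
```

Unwarped, the bar points about 68° clockwise of +x, i.e. click 2: the first 60° was followed, then the grip slipped. I'll regrip at yaw 112 with more force.

Run:
```python
from h import *
print(to((.435,-.278,.12),112))
```

```text
(array([-2.9 , -0.18,  1.58]), array([  0.5,   0.3, -59.3]))
```

jog_arm(series=[[[-1, 0, 0, 0, 0, -7, 0.5], [-2, -0.1, 0, 0, 0, -14, 0.5], [-2.9, -0.2, 0, 0.5, 0.3, -21, 0.5], [-2.9, -0.2, 0, 0.5, 0.3, -28, 0.5], [-2.9, -0.2, 0, 0.5, 0.3, -35, 0.5], [-2.9, -0.2, 0.5, 0.5, 0.3, -42, 0.5], [-2.9, -0.2, 1, 0.5, 0.3, -49, 0.5], [-2.9, -0.2, 1.5, 0.5, 0.3, -56, 0.5], [-2.9, -0.2, 1.6, 0.5, 0.3, -59.3, 0.5], [-2.9, -0.2, 1.6, 0.5, 0.3, -59.3, 0.5]]])

```text
t: 31.97
position: [0.4331, -0.2782, 0.118]
tool_rot: [-179.9, -0.1, 111.9]
contact_force: [1.3, -0.1, 0.0]
width: 0.5
```

Run:
```python
from h import *
o=st();print(o['t'],o['position'],o['tool_rot'],o['width']);print(to((.435,-.278,.03),112))
import numpy as np
g=cv2.GaussianBlur(cv2.cvtColor(snap('wrist'),cv2.COLOR_RGB2GRAY),(3,3),0)
ch=" .:-=+*#%@"
for y in range(150,262,3): print('%3d '%y+''.join(ch[min(9,int(np.searchsorted([8,14,20,26,32,40,55,90,130],v)))] for v in g[y,270:380]))
```

```text
31.9667 [ 0.43310646 -0.27824347  0.11802377] [-1.79916573e+02 -1.44513013e-01  1.11920080e+02] 0.5000049092013924
(array([-0.07,  0.2 ,  8.8 ]), array([-0.1, -0.1, -0.1]))
150 #############%%%%%%%%%%%%%%%%%%%%%%%%%%%%%%%%%%%%%%%%%%%%%%%%%%%%%%%%%%%%%%%%@@@@@@@@@@@@@@@@@@%%%%%%%@@@@@@@@
153 ############%%%%%%%%%%%%%%%%%%%%%%%%%%%%%%%%%%%%%%%%%%%%%%%%%%%%%%%%%%%%%%%%%%%%%@@@@@@@@@@@@@@@@@@@%%%%%%%@@@
156 ##########%%%%%%%%%%%%%%%%%%%%%%%%%%%%%%%%%%%%%%%%%%%%%%%%%%%%%%%%%%%%%%%%%%%%%%%%%%%%%@@@@@@@@@@@@@@@@@%%%%%%
159 #########%%%%%%%%%%%%%%%%%%%%%%%%%%%%%%%%%%%%%%%%%%%%%%%%%%%%%%%%%%%%%%%%%%%%%%%%%%%%%%%%%%%%%%%%%%%%%%%%@@@@@
162 #######%%%%%%%%%%%%%%%%%%%%%%%%%%%%%%%%%%%%%%%%%%%%%%%%%%%%%%%%%%%%%%%%%%%%%%%%%%%%%%%%%%%%%%%%%%#%%%#%%%%%%%@
165 #####%%%%%%%%%%%%%%%%%%%%%%%%%%%%%%%%%%%%%###########******###########%%%%%%%%%%%%%%%%%%%%%%%%%%%%%%%%%%%%%%%%
168 ####%%%%%%%%%%%%%%%%%%%%%%%%%%%%%%%%%%####*+=-=====================++*######%%%%%%%%%%%%%%%%%%%%%%%%%%%%%%%%%%
171 #%%%%%%%%%%%%%%%%%%%%%%%%%%%%%%%###***+====-=======----=----=============+**####%%%%%%%%%%%%%%%%%%%%%%%%%%%%%%
174 %%%
[... 2742 characters left out ...]
:::.:.....
246 ..::.:::::::-*#%@@@@@@%%%%%%%%%%%%%%%%%%%%%%%%%%%%%%%%%@%%%%%%%%%%%%%%%%%%%%%%%%%%%%%%%%%%%#*-::::.::::-::::..
249 ::::::::::::-*#%@@@@@@@@@@@@@@@@@@@@@@@@@@%%%%%%%%%%%%%%%%%%%%%%%%%%%%%%%%%%%%%%%%%%%%%%%%%#*-::::::::::::--::
252 ++++====++==+*##%%%%%%%%%%%%%%%%%%%%%%@@@%%%%%%%%%#########################################*+=====++===++===++
255 **************************************************************************************************************
258 **************************************************************************************************************
261 #####*##**#***######***###**#######**#***##**######*####****########**##**######*###########################*#
```

Confirmed: the knob is at click 2 and aligned with the tool. I'll descend and grip at 50 N.

jog_arm(series=[[[0, 0.2, 2, 0, 0, 0, 0.5], [0, 0.2, 5, 0, 0, 0, 0.5], [0, 0.2, 7, 0, 0, 0, 0.5], [0, 0.2, 8.2, 0, 0, 0, 0.5], [0, 0.2, 8.6, 0, 0, 0, 0.5], [0, 0.2, 8.9, 0, 0, 0, 0.5], [0, 0.2, 8.9, 0, 0, 0, 0.5]]])

```text
t: 32.6
position: [0.4356, -0.2776, 0.0297]
tool_rot: [-180.0, -0.1, 111.8]
contact_force: [-0.1, 0.3, 0.3]
width: 0.498
```

jog_arm(series=[[[0, 0, 0, 0, 0, 0, 0.03], [0, 0, 0, 0, 0, 0, 0.03], [0, 0, 0, 0, 0, 0, 0.03], [0, 0, 0, 0, 0, 0, 0.03], [0, 0, 0, 0, 0, 0, 0.03], [0, 0, 0, 0, 0, 0, 0.03], [0, 0, 0, 0, 0, 0, 0.03], [0, 0, 0, 0, 0, 0, 0.03], [0, 0, 0, 0, 0, 7, 0.03], [0, 0, 0, 0, 0, 14, 0.03], [0, 0, 0, 0, 0, 20, 0.03]]], newtons=50)

```text
t: 33.52
position: [0.4355, -0.2777, 0.0299]
tool_rot: [-179.9, -0.0, 91.5]
contact_force: [-1.6, -0.3, 2.7]
width: 0.144
```

jog_arm(series=[[[0, 0, 0, 0, 0, 6, 0.03], [0, 0, 0, 0, 0, 12, 0.03], [0, 0, 0, 0, 0, 18, 0.03], [0, 0, 0, 0, 0, 24, 0.03], [0, 0, 0, 0, 0, 30, 0.03], [0, 0, 0, 0, 0, 36, 0.03], [0, 0, 0, 0, 0, 39.5, 0.03], [0, 0, 0, 0, 0, 39.5, 0.03]]])

```text
t: 34.18
position: [0.4357, -0.2776, 0.03]
tool_rot: [-179.9, 0.0, 51.9]
contact_force: [0.3, 0.5, 0.4]
width: 0.143
```

jog_arm(series=[[[0, 0, 0, 0, 0, 0, 0.5], [0, 0, 0, 0, 0, 0, 0.5], [0, 0, 0, 0, 0, 0, 0.5], [0, 0, 0, 0, 0, 0, 0.5], [0, 0, 0, 0, 0, 0, 0.5], [0, 0, -3, 0, 0, 0, 0.5], [0, 0, -6, 0, 0, 0, 0.5], [0, 0, -9, 0, 0, 0, 0.2], [0, 0, -9, 0, 0, 0, 0], [0, 0, -9, 0, 0, 0, 0]]])

```text
t: 35.02
position: [0.437, -0.2783, 0.1217]
tool_rot: [179.8, -0.0, 52.0]
contact_force: [-0.9, -1.3, -0.2]
width: 0.353
```

```bash
cat >> knob.py <<'E'
def asc(g,r0,r1,c0,c1,st=3,lv=(8,14,20,26,32,40,55,90,130)):
    ch=" .:-=+*#%@"
    for y in range(r0,r1,st): print('%3d '%y+''.join(ch[min(9,int(np.searchsorted(lv,v)))] for v in g[y,c0:c1]))
def gray(n): return cv2.GaussianBlur(cv2.cvtColor(snap(n),cv2.COLOR_RGB2GRAY),(3,3),0)
E
python3 - <<'E'
from knob import *
o=st();print(o['t'],o['position'],o['tool_rot'],o['width'])
c=cam('wrist');asc(gray('wrist'),160,250,280,370)
for n,cc in (('wrist',c),('scene',None),('top',None)):
    if n!='wrist': snap(n)
    print(n,'shutter',[(round(d['conf'],2),np.round(d['centre']),atz(n,d['centre'],.035,cc).round(3)) for d in env.landmark_of(n,'shutter_top')])
    S=env.silhouettes(n,'shutter_top');print([(round(d['conf'],2),d['bbox']) for d in S])
    print('jars',[(round(d['conf'],2),np.round(d['bbox'],0)) for k in('jar1_center','jar2_center') for d in env.silhouettes(n,k)])
E
```

```text
35.0167 [ 0.43699642 -0.27834804  0.12170977] [ 1.79827812e+02 -8.52390378e-03  5.19537413e+01] 0.35340510607249737
160 %%%%%%%%%%%%%%%%%%%%%%%%%%%%%%%%%%%%%%%%%%%%%%%%%%%%%%%%%%%%%%%%%%%%%%@@@@@@@@@@@@@@@%%%%%
163 %%%%%%%%%%%%%%%%%%%%%%%%%%%%%%%%%%%%%%%%%%%%%%%%%%%%%%%%%%%%%%%%%%%%%%%@@@@@@@@@@@@@@%%%%%
166 %%%%%%%%%%%%%%%%%%%%%%%%%%%%####**********+******######%%%%%%%%%%%%%%%%@@@@@@@@@@@@@%%%%%%
169 %%%%%%%%%%%%%%%%%%%%%%###****++**+++*+***+****+++++++++***###%%%%%%%%%@@@@@@@@@@@@@@%%%%%%
172 %%%%%%%%%%%%%%%%%%##**+++++++**+++===--------==+++++*+++**+++**##%%%%%@@@@@@@@@@@@@@@@@@@@
175 %%%%%%%%%%%%%%%##*++++*++++++++++=-------::---:--=++++++++**++++**##%%@@@@@@@@@@@@@@@@@@@@
178 %%%%%%%%%%%%##*++++++++++++++++++=-===---=====--=+++++++++++++++++++*#%%@@@@@@@@@@@@@%%%%%
181 %%%%%%%%%%##*+++++++++++++++++++++++==++++++++++==+++++++++++++++++++*##%@@@@@@@@@@%%%%%%%
184 %%%%%%%%%#*+++++++++++++++++++++===+++++++++++++===++++++++++++++++++++*#%%@@@@@@@@%%%%%%%
187 %%%%%%%##*++++++++++++++++++++++===+++++++++++++==+++++++++++++++++++++**#%%@@@@@@%%%%%%%%
190 %%%%%%##++++++++++++++++++++++
[... 1750 characters left out ...]
@#*======-===--:::--
247 ------===-==-=*%@@@@@@@@@@@@@@@@@@@@@@@@@@@@@@@@@@@@@@@@@@@@@@@@@@@@@@%#+-==========---:::
wrist shutter [(0.9, array([217.,  86.]), array([ 0.424, -0.136,  0.035]))]
[(0.71, [198.6, 70.5, 38.2, 39.7])]
jars [(0.15, array([487.,   0., 151., 146.]))]
scene shutter [(0.67, array([229., 240.]), array([ 0.411, -0.134,  0.035]))]
[]
jars [(0.38, array([186., 258.,  67., 115.])), (0.25, array([156., 252.,  57.,  60.]))]
top shutter [(0.58, array([312., 268.]), array([0.391, 0.053, 0.035])), (0.55, array([373., 256.]), array([ 0.422, -0.131,  0.035]))]
[(0.58, [367.0, 251.1, 15.5, 9.8])]
jars [(0.43, array([412., 239.,  13.,  18.])), (0.53, array([231., 135.,  36.,  36.]))]
```

Click 4 is confirmed, with the pointer aligned at yaw 52. Checking the jars by colour and planning the shutter approach.

```bash
cat >> knob.py <<'E'
def blue(n,c=None):
    im=snap(n);h=cv2.cvtColor(im,cv2.COLOR_RGB2HSV);m=((h[...,0]>95)&(h[...,0]<115)&(h[...,1]>90)&(h[...,2]>50)).astype(np.uint8)
    k,_,s,ce=cv2.connectedComponentsWithStats(m)
    return [(int(s[i,4]),s[i,:4].tolist(),atz(n,ce[i],.065,c)[:2].round(3).tolist()) for i in range(1,k) if s[i,4]>40]
E
python3 - <<'E'
from knob import *
print('top');[print(b) for b in blue('top')];print('scene');[print(b) for b in blue('scene')]
print(to((.422,-.134,.12),52),to((.422,-.134,.12),80),np.round(st()['qpos'],1))
E
```

```text
top
(98, [193, 155, 14, 21], [0.714, 0.399])
(41, [185, 164, 10, 12], [0.696, 0.429])
(175, [334, 192, 19, 18], [0.59, -0.044])
(183, [304, 195, 19, 18], [0.584, 0.048])
scene
(311, [355, 8, 19, 35], [-0.258, 1.167])
(382, [415, 30, 22, 38], [0.126, 1.168])
(92, [389, 87, 13, 17], [0.281, 0.738])
(544, [422, 164, 31, 49], [0.698, 0.399])
(109, [314, 227, 23, 18], [0.591, 0.044])
(138, [289, 248, 24, 19], [0.599, -0.048])
(array([ 1.046e+01, -9.940e+00,  1.000e-02]), array([-0.1,  0. , -0. ])) (array([ 1.046e+01, -9.940e+00,  1.000e-02]), array([ -0.1,   0. , -28. ])) [ 38.4  17.5 -12.8 113.    5.   50.1 -15.1]
```

Both jars stand on the board at (.587,.046) and (.594,-.046). Moving above the shutter.

jog_arm(series=[[[3, -2.8, 0, 0, 0, 0, 0], [6, -5.6, 0, 0, 0, 0, 0], [9, -8.4, 0, 0, 0, 0, 0], [10.5, -9.9, 0, 0, 0, 0, 0], [10.5, -9.9, 0, 0, 0, 0, 0], [10.5, -9.9, 2, 0, 0, 0, 0], [10.5, -9.9, 4, 0, 0, 0, 0], [10.5, -9.9, 4, 0, 0, 0, 0]]])

```text
t: 36.53
position: [0.4202, -0.134, 0.0776]
tool_rot: [-179.6, 0.2, 51.9]
contact_force: [0.3, -0.8, -0.0]
width: 0.006
```

Run:
```python
from knob import *
o=st();print(o['t'],o['position'],o['tool_rot'],o['width'],np.round(o['qpos'],1))
c=cam('wrist');asc(gray('wrist'),130,250,270,380,3,(10,20,35,60,90,120,150,180,210))
print([(round(d['conf'],2),np.round(d['centre']),[atz('wrist',d['centre'],z,c).round(3) for z in (.02,.035,.05)]) for d in env.landmark_of('wrist','shutter_top')],[(round(d['conf'],2),d['bbox']) for d in env.silhouettes('wrist','shutter_top')])
print([proj('wrist',np.array(o['position'])+[0,0,z],c).round() for z in (.03,0,-.03,-.05)])
```

```text
36.5333 [ 0.42017155 -0.13404689  0.07762708] [-1.79642138e+02  1.54789053e-01  5.19332941e+01] 0.005612933095526824 [ 27.   15.1 -17.1 124.1   6.5  42.  -32.4]
130 ********************************************************+++++===++++++++++++++++++++++++++++++++++++++=======+
133 *************************************************+++++++++++++++=+++++++++++++++++++++++++++++++++++++++*+++=+
136 *********************************************+++++====+++++++=+++===============================+++****++++===
139 *****************************************++++++++++======+=====+++++===========================++***++========
142 **************************************+++++++++++++=================+=========================================
145 ********************++++++++++++++++++=++++++++++++++++=+=========+++++++++++=================================
148 *******************+++++++++++++++++++++++++++++++++++++++++=====+++++++++++++++++++++++++++++++++============
151 ++****************+++++++++++++++++++++++++++++++++++++++++++++++++++++++++++++++++++++++++++++++++===========
154 -=====+++++++++
[... 3249 characters left out ...]
..:...::--::...::...   ....::::...:::.:::..:::::::::::::::...::...
241 ......::::::::.::::::::::...::...:-----:....::..:::::-::.:........:-----::.::......::.:::::...::...::::::.::..
244 .::::..::...:...:.....::::...::.::-===--:..........::-::..........:-===--:::..::....::::::...::..::::.::::::::
247 ::::::::::...:...:::::.....::..::--====-:..........:---:::.......:--====-:.::::::::.....:...:::::.:::......:::
[(0.95, array([324., 202.]), [array([ 0.42 , -0.134,  0.02 ]), array([ 0.423, -0.13 ,  0.035]), array([ 0.426, -0.127,  0.05 ])])] [(0.95, [304.0, 179.3, 40.8, 46.3]), (0.52, [431.7, 292.1, 34.1, 73.4])]
[array([323., 244.]), array([323., 226.]), array([324., 213.]), array([324., 206.])]
```

The button is centred under the tool. Guarded descent.

jog_arm(series=[[[0, 0, 2, 0, 0, 0, 0], [0, 0, 4, 0, 0, 0, 0], [0, 0, 5.5, 0, 0, 0, 0], [0, 0, 6, 0, 0, 0, 0], [0, 0, 6.2, 0, 0, 0, 0]]])

```text
t: 37.1
position: [0.4233, -0.1348, 0.0187]
tool_rot: [-180.0, 0.0, 51.9]
contact_force: [0.1, 0.1, -0.1]
width: 0.007
```

jog_arm(series=[[[0, 0, 0.4, 0, 0, 0, 0], [0, 0, 0.8, 0, 0, 0, 0], [0, 0, 1.2, 0, 0, 0, 0], [0, 0, 1.2, 0, 0, 0, 0]]])

```text
t: 37.43
position: [0.4232, -0.1349, 0.0065]
tool_rot: [-180.0, 0.0, 51.9]
contact_force: [-0.4, 0.6, 0.7]
width: 0.007
```

jog_arm(series=[[[0, 0, 0.2, 0, 0, 0, 0], [0, 0, 0.4, 0, 0, 0, 0], [0, 0, 0.6, 0, 0, 0, 0], [0, 0, 0.6, 0, 0, 0, 0]]])

```text
t: 37.77
position: [0.423, -0.1349, 0.0002]
tool_rot: [-179.9, 0.0, 51.9]
contact_force: [-0.1, 0.2, 0.3]
width: 0.006
```

jog_arm(series=[[[0, 0, 0.2, 0, 0, 0, 0], [0, 0, 0.4, 0, 0, 0, 0], [0, 0, 0.5, 0, 0, 0, 0], [0, 0, 0.5, 0, 0, 0, 0]]])

```text
t: 38.1
position: [0.4228, -0.1347, -0.005]
tool_rot: [-179.9, 0.0, 51.9]
contact_force: [0.3, -0.1, 0.2]
width: 0.007
```

jog_arm(series=[[[0, 0, 0.15, 0, 0, 0, 0], [0, 0, 0.3, 0, 0, 0, 0], [0, 0, 0.4, 0, 0, 0, 0], [0, 0, 0.4, 0, 0, 0, 0]]])

```text
t: 38.43
position: [0.4229, -0.1348, -0.0091]
tool_rot: [-179.9, 0.0, 51.9]
contact_force: [-0.1, 0.1, 2.7]
width: 0.004
```

jog_arm(series=[[[0, 0, 0.2, 0, 0, 0, 0], [0, 0, 0.35, 0, 0, 0, 0], [0, 0, 0.5, 0, 0, 0, 0], [0, 0, 0.5, 0, 0, 0, 0]]])

```text
t: 38.77
position: [0.4229, -0.1348, -0.0141]
tool_rot: [-179.9, 0.0, 51.9]
contact_force: [-1.4, -0.2, 4.5]
width: 0.009
```

jog_arm(series=[[[0, 0, 0.1, 0, 0, 0, 0], [0, 0, 0.2, 0, 0, 0, 0], [0, 0, 0.2, 0, 0, 0, 0]]])

```text
t: 39.02
position: [0.423, -0.1349, -0.0145]
tool_rot: [-179.9, 0.1, 51.9]
contact_force: [-5.0, 0.4, 23.8]
width: 0.002
```

The button has bottomed out at 24 N, so the first picture is taken. Retract and go back to the dimmer.

jog_arm(series=[[[0, 0, -3, 0, 0, 0, 0], [0, 0, -7, 0, 0, 0, 0], [0, 0, -11, 0, 0, 0, 0], [0, 0, -13.5, 0, 0, 0, 0], [0, 0, -13.5, 0, 0, 0, 0.3]]])

```text
t: 39.43
position: [0.4273, -0.1358, 0.1255]
tool_rot: [179.5, -0.1, 51.9]
contact_force: [0.4, -0.7, 0.6]
width: 0.032
```

Run:
```python
from knob import *
print(st()['position'],to((.4357,-.2776,.115),52),to((.4357,-.2776,.03),52))
```

```text
[ 0.42733675 -0.13578983  0.12552699] (array([-10.64,   9.41,   1.12]), array([ 0.5, -0.1, -0.1])) (array([-10.66,   9.33,   9.62]), array([ 0.5, -0.1, -0.1]))
```

jog_arm(series=[[[-3, 2.7, 0, 0, 0, 0, 0.5], [-6, 5.3, 0, 0.3, 0, 0, 0.5], [-9, 8, 0, 0.5, 0, 0, 0.5], [-10.7, 9.4, 0, 0.5, 0, 0, 0.5], [-10.7, 9.4, 0, 0.5, 0, 0, 0.5], [-10.7, 9.4, 1, 0.5, 0, 0, 0.5], [-10.7, 9.4, 1, 0.5, 0, 0, 0.5]]])

```text
t: 40.02
position: [0.4337, -0.2762, 0.1135]
tool_rot: [-179.7, -0.1, 51.9]
contact_force: [-0.3, 0.7, -0.5]
width: 0.474
```

Run:
```python
from knob import *
o=st();print(o['t'],o['position'],o['tool_rot'],o['width'],to((.4357,-.2776,.0295),52))
asc(gray('wrist'),165,245,280,370,4)
```

```text
40.0167 [ 0.43369262 -0.27615041  0.11347281] [-1.79737319e+02 -1.08805874e-01  5.19172148e+01] 0.47414831610020464 (array([-0.01,  0.29,  8.4 ]), array([-0.3, -0.1, -0.1]))
165 %%%%%%%%%%%%%%%%%%%%%%%%%%%%%%%%%%%%%%%%%%%#######%%%%%%%%%%%%%%%%%%%%%%%%%%%%%%@@@@@@@@@%
169 %%%%%%%%%%%%%%%%%%%%%%%%%%%%%%###**++++++****++**+++++++++**####%%%%%%%%%%%%%%%%@@@@@@@@@%
173 %%%%%%%%%%%%%%%%%%%%%%%##**++++++++*++++============++++++++++++++**##%%%%%%%%%@@@@@@@@@%%
177 %%%%%%%%%%%%%%%%%%%##*++++++++++++++++=-----::--::::--=+++++++++++**+++*##%%%%%%@@@@@@@@@@
181 %%%%%%%%%%%%%%%##**+++++++++++++++++++=====+====+=++====++++++++++++++++++**#%%%@@@@@@@@@@
185 %%%%%%%%%%%%%##*+++++++++++++++++++++===++++++++++++++=+++++++++++++++++++=++*#%@@@@@@@@%%
189 %%%%%%%%%%%##*+++++++++++++++++++++++==++++++++++++++===++++++=++++++++++++++++##%@@@@@%%%
193 %%%%%%%%%%#*++++++++++++++++++++++++++====+++++++++++=-=++++++++++++++++++++++++*#%%%%%%%%
197 %%%%%%%%%%#*++++++++++=+++++++++++++====++++++++*****+===++++++++++++++++=+++++++*#%%%%%%%
201 @@@@@%%%%#*++++++++++++++++++++++++++===+++++*******+===+++++++++++
[... 273 characters left out ...]
==++++===++===+++=++=+++*#%%@@@@@@@
217 @@@@@@@@@@@@%%#********************+========+++=+++++=====+++=====+++++++++==*#%%@@@@@@@@@
221 @@@@@@@@@@@@@@%%#******************+++++++*#%%@%%%#+===++*+++**********+++*##%@@@@@@@@@@@@
225 @@@@@@@@@@@@@@@@@%%##**************+=====+#%@@@@@%#+=++****************##%%%@@@@@@@@@@@@@@
229 %%%%%%%@@@@@@@@@@@@@@%%###**********++==-+#%@@@@@%#+==++***********##%%@@@@@@@@%%%%%%%%##*
233 -===+#%%@@@@@@@@@@@@@@@@@@@%%%%###***++++*#%@@@@@%#*===+****##%%%%@@@@@@@@@@@@@%#*====-==-
237 =--=+#%%@@@@@@@@@@@@@@@@@@@@@@@@@@@@@@%#**#%@@@@@%#**#@@@@@@@@@@@@@@@@@@@@@@@@@%#*===-====
241 ===-+#%@@@@@@@@@@@@@@@@@@@@@@@@@@@@@@@@%#*#%@@@@@%#*#%@@@@@@@@@@@@@@@@@@@@@@@@@@%*=---====
```

jog_arm(series=[[[0, 0.3, 2, 0, 0, 0, 0.5], [0, 0.3, 5, 0, 0, 0, 0.5], [0, 0.3, 7, 0, 0, 0, 0.5], [0, 0.3, 8, 0, 0, 0, 0.5], [0, 0.3, 8.4, 0, 0, 0, 0.5], [0, 0.3, 8.4, 0, 0, 0, 0.2], [0, 0.3, 8.4, 0, 0, 0, 0.03], [0, 0.3, 8.4, 0, 0, 0, 0.03], [0, 0.3, 8.4, 0, 0, 0, 0.03], [0, 0.3, 8.4, 0, 0, 0, 0.03], [0, 0.3, 8.4, 0, 0, 0, 0.03], [0, 0.3, 8.4, 0, 0, 0, 0.03]]], newtons=50)

```text
t: 41.07
position: [0.436, -0.2771, 0.0308]
tool_rot: [-179.7, -0.1, 52.0]
contact_force: [-3.2, 1.0, 5.7]
width: 0.146
```

jog_arm(series=[[[0, 0, 0, 0, 0, 0, 0.03], [0, 0, 0, 0, 0, 6, 0.03], [0, 0, 0, 0, 0, 12, 0.03], [0, 0, 0, 0, 0, 18, 0.03], [0, 0, 0, 0, 0, 24, 0.03], [0, 0, 0, 0, 0, 30, 0.03], [0, 0, 0, 0, 0, 30, 0.03]]])

```text
t: 41.65
position: [0.4365, -0.2774, 0.0308]
tool_rot: [-179.8, 0.0, 21.9]
contact_force: [1.0, -0.6, -2.2]
width: 0.146
```

jog_arm(series=[[[0, 0, 0, 0, 0, 6, 0.03], [0, 0, 0, 0, 0, 12, 0.03], [0, 0, 0, 0, 0, 18, 0.03], [0, 0, 0, 0, 0, 24, 0.03], [0, 0, 0, 0, 0, 30, 0.03], [0, 0, 0, 0, 0, 30, 0.03]]])

```text
t: 42.15
position: [0.4367, -0.2781, 0.0308]
tool_rot: [-179.9, 0.1, -7.9]
contact_force: [-0.3, -1.1, -1.3]
width: 0.144
```

jog_arm(series=[[[0, 0, 0, 0, 0, 0, 0.5], [0, 0, 0, 0, 0, 0, 0.5], [0, 0, 0, 0, 0, 0, 0.5], [0, 0, 0, 0, 0, 0, 0.5], [0, 0, 0, 0, 0, 0, 0.5], [0, 0, -3, 0, 0, 0, 0.5], [0, 0, -6, 0, 0, 0, 0.5], [0, 0, -9, 0, 0, 0, 0.5], [0, 0, -9, 0, 0, 0, 0.5]]])

```text
t: 42.9
position: [0.4405, -0.2804, 0.1264]
tool_rot: [179.9, -0.5, -7.9]
contact_force: [0.8, -0.9, -0.1]
width: 0.496
```

Run:
```python
from knob import *
o=st();print(o['t'],o['position'],o['tool_rot'],o['width'],np.round(o['qpos'],1))
asc(gray('wrist'),165,245,280,370,4)
print(to((.423,-.135,.125),-8),to((.423,-.135,.02),-8))
[print(b) for b in blue('top')]
```

```text
42.9 [ 0.44050542 -0.28041672  0.12636539] [179.86190102  -0.50712152  -7.94596595] 0.49550065999750825 [ 24.5  16.5   4.  113.2  -1.6  49.8 -68.6]
165 %%%%%%%%%%%%%%%%%%%%%%%%%%%%%%%%%%%%%%%%%%%%%%%%%%%%%%%%%%%%%%@@@@@%%%%%%%%%%%%%%%%%%%%%%%
169 %%%%%%%%%%%%%%%%%%%%%%%%%%%%%%%%###################%%%%%%%%%%%%%%%%%%%%%%%%%%%%%%%%%%%%%%%
173 %%%%%%%%%%%%%%%%%%%%%%####***++++++========-=========++*#####%%%%%%%%%%%%%%%%%%%%%%%%%%%%%
177 ##%%%%##%%%%%%%%###**+============-::::::::::----=========--=+*###%%%%%%%%%%%%%%%%%%%%%%%%
181 ##%%%%%%%%%####**+=======--===-==-:.....:...:...::-==-==-----====+*###%%%%%%%%%%%%%%%%%%%%
185 %%%%%%%#####*+=--=========--====----------------::--=--=====----==--=*###%%%%%%%%%%%%%%%%%
189 %%##%%%###*+=------====--=====--------==-----------==----=--=----==--==+###%%%%%%%%%%%%%%%
193 ##%%%###*=----------=-------===------=---=-----::-===-------------==+++++*###%%%%%%%%%%%%%
197 %%%%%##*+---=-------=---=--------::-===-------:::--=--==--==--------+++===+###%%%%%%%%%%%%
201 #%%####+=-===----==---==--==------====+=---------------------===-=-===++===*##%%%%%%%%%%%%
20
[... 495 characters left out ...]
--------------:::-+#%%@@%%#=::--------:-----:-+*##%@@@@@@@@@@@@@@@@@@@@@
229 **######%%########*+==--:::----::::-+#%%@%%%*=:::::--:-----:-+##%%@@@@@@@@@@@@@@@@%%%%%%%%
233 ..:=*#######%############*+==---::--*#%@@@%%#=-----:--=+*##%%@@@@@@@@@@@@@@@@@@@@%#+-:::::
237 -::=*############%%%%%%%########*+--+#%@@@%%#=-=*######%%%@@@@@@@@@@@@@@@@@@@@@@@%#+::.:::
241 ::-=*########%%%%%%%%%%%%%%%%%%%#*=-+#%@@@%%*=-*###%%%%%@@@@@@@@@@@@@@@@@@@@@@@@@%#=::::::
(array([ -3.59, -14.09,  -0.14]), array([ 0.1, -0.3,  0.1])) (array([ -3.64, -14.1 ,  10.36]), array([ 0.1, -0.3,  0.1]))
(144, [185, 155, 22, 21], [0.709, 0.411])
(185, [334, 192, 18, 18], [0.59, -0.044])
(184, [304, 195, 19, 18], [0.583, 0.049])
```

Click 6 is aligned and the jars are unmoved. Second press.

jog_arm(series=[[[-1, -4, 0, 0, 0, 0, 0], [-2, -8, 0, 0, 0, 0, 0], [-3, -12, 0, 0, 0, 0, 0], [-3.6, -14.1, 0, 0, 0, 0, 0], [-3.6, -14.1, 1, 0, 0, 0, 0], [-3.6, -14.1, 4, 0, 0, 0, 0], [-3.6, -14.1, 7, 0, 0, 0, 0], [-3.6, -14.1, 9.5, 0, 0, 0, 0], [-3.6, -14.1, 10.5, 0, 0, 0, 0], [-3.6, -14.1, 10.5, 0, 0, 0, 0]]])

```text
t: 43.83
position: [0.4178, -0.1331, 0.0136]
tool_rot: [-179.9, 0.4, -7.9]
contact_force: [0.9, 0.0, -0.5]
width: 0.005
```

Run:
```python
from knob import *
o=st();print(o['position'],o['tool_rot'],o['width'],to((.423,-.135,-.005),-8))
```

```text
[ 0.41782065 -0.13307502  0.01359405] [-179.93316335    0.4305868    -7.9139875 ] 0.00473824264581453 (array([0.55, 0.12, 1.86]), array([-0.1,  0.4,  0.1]))
```

jog_arm(series=[[[0.5, 0.1, 0, 0, 0.4, 0, 0], [0.5, 0.1, 0.8, 0, 0.4, 0, 0], [0.5, 0.1, 1.6, 0, 0.4, 0, 0], [0.5, 0.1, 2.1, 0, 0.4, 0, 0], [0.5, 0.1, 2.5, 0, 0.4, 0, 0], [0.5, 0.1, 2.8, 0, 0.4, 0, 0], [0.5, 0.1, 2.85, 0, 0.4, 0, 0], [0.5, 0.1, 2.9, 0, 0.4, 0, 0], [0.5, 0.1, 2.9, 0, 0.4, 0, 0]]])

```text
t: 44.58
position: [0.4226, -0.1347, -0.0143]
tool_rot: [-179.9, 0.0, -7.9]
contact_force: [-3.6, 0.5, 14.1]
width: 0.004
```

Fully down again. Back to the dimmer to turn it off.

jog_arm(series=[[[0, 0, -3, 0, 0, 0, 0], [0, 0, -7, 0, 0, 0, 0], [0, 0, -11, 0, 0, 0, 0], [0, 0, -13.5, 0, 0, 0, 0], [1, 4, -13.5, 0, 0, 0, 0.4], [2, 8, -13.5, 0, 0, 0, 0.5], [3, 12, -13.5, 0, 0, 0, 0.5], [3.4, 14, -13.5, 0, 0, 0, 0.5], [3.4, 14, -13.5, 0, 0, 0, 0.5], [3.4, 14, -13.2, 0, 0, 0, 0.5]]])

```text
t: 45.42
position: [0.4369, -0.2794, 0.1176]
tool_rot: [-179.9, -0.0, -8.1]
contact_force: [0.3, 0.5, 0.6]
width: 0.376
```

Run:
```python
from knob import *
o=st();print(o['t'],o['position'],o['tool_rot'],o['width'],to((.4367,-.2778,.0305),-8))
asc(gray('wrist'),173,245,280,370,6)
```

```text
45.4167 [ 0.43691098 -0.27936838  0.11763263] [-1.79949571e+02 -2.15799804e-02 -8.07160982e+00] 0.3758790187684553 (array([-0.05, -0.14,  8.71]), array([-0.1, -0. , -0.1]))
173 %%%%%%%%%%%%%%%%%###**+++++++======-------------======-=---===+*##%%%%%%%%%%%%%%%%%%%%%%%%
179 ###%%%###%####*+=--=---=========--::.........:..:--=-================*###%%%%%%%%%%%%%%%%%
185 %%%#%######+===--=---===---==-------------==----::----==-===-==----=----+*##%%%%%%%%%%%%%%
191 %%%%%###+=----------====----=------::--------------==----======--====-=====+###%%%%%%%%%%%
197 %%%%##*+==-----=--=-------=------::--------=====-::-==------:---====+++++++++*##%%%%%%%%%%
203 #%%%##*=----:---------=-------------------------:::------=--------==+++++++==*##%%%%%%%%%%
209 #######*=-----------------=------:::------------::--------:------=+++==++==+*##%%%%%%%%%%%
215 #########*=-------:::--------------:-----:-------:::-------------========+*###%%%%%%%%%%%%
221 ############*=-----------:-------::-=+*#%%%##*=::----::------------===*##%%%%%%%%%%%%%%%%%
227 +++*##############*=-----::--------:-+#%%%%%#*=:::---------::::=*#%@@@@@@@@@@@@@@%%####%%@
233   .::::-::::-*#####%%%#####*+==---::-+#%%%%%#*=-::::-=+**###%%@@@@@@@@@%%#=:::::....... :*
239 :::-:::--:::-+##%%%%%%%######%%###*--*#%%%%%#*=-+###%%%%%%%@@@@@@@@@@@@%%#=:::--::........
```

jog_arm(series=[[[0, -0.1, 2, 0, 0, 0, 0.5], [0, -0.1, 5, 0, 0, 0, 0.5], [0, -0.1, 7.2, 0, 0, 0, 0.5], [0, -0.1, 8.3, 0, 0, 0, 0.5], [0, -0.1, 8.7, 0, 0, 0, 0.5], [0, -0.1, 8.7, 0, 0, 0, 0.2], [0, -0.1, 8.7, 0, 0, 0, 0.03], [0, -0.1, 8.7, 0, 0, 0, 0.03], [0, -0.1, 8.7, 0, 0, 0, 0.03], [0, -0.1, 8.7, 0, 0, 0, 0.03], [0, -0.1, 8.7, 0, 0, 0, 0.03], [0, -0.1, 8.7, 0, 0, 0, 0.03]]], newtons=50)

```text
t: 46.47
position: [0.4369, -0.2781, 0.0305]
tool_rot: [180.0, -0.0, -8.0]
contact_force: [-0.2, -4.4, 0.7]
width: 0.149
```

jog_arm(series=[[[0, 0, 0, 0, 0, 0, 0.03], [0, 0, 0, 0, 0, -6, 0.03], [0, 0, 0, 0, 0, -12, 0.03], [0, 0, 0, 0, 0, -18, 0.03], [0, 0, 0, 0, 0, -24, 0.03], [0, 0, 0, 0, 0, -30, 0.03], [0, 0, 0, 0, 0, -36, 0.03], [0, 0, 0, 0, 0, -42, 0.03], [0, 0, 0, 0, 0, -48, 0.03], [0, 0, 0, 0, 0, -54, 0.03], [0, 0, 0, 0, 0, -60, 0.03], [0, 0, 0, 0, 0, -60, 0.03]]])

```text
t: 47.47
position: [0.436, -0.2772, 0.0303]
tool_rot: [-179.9, -0.0, 52.1]
contact_force: [-2.1, 0.7, 2.2]
width: 0.144
```

jog_arm(series=[[[0, 0, 0, 0, 0, -6, 0.03], [0, 0, 0, 0, 0, -12, 0.03], [0, 0, 0, 0, 0, -18, 0.03], [0, 0, 0, 0, 0, -24, 0.03], [0, 0, 0, 0, 0, -30, 0.03], [0, 0, 0, 0, 0, -36, 0.03], [0, 0, 0, 0, 0, -42, 0.03], [0, 0, 0, 0, 0, -48, 0.03], [0, 0, 0, 0, 0, -54, 0.03], [0, 0, 0, 0, 0, -60, 0.03], [0, 0, 0, 0, 0, -60, 0.03]]])

```text
t: 48.38
position: [0.4354, -0.277, 0.0301]
tool_rot: [-180.0, -0.3, 111.6]
contact_force: [-0.9, 1.6, -0.8]
width: 0.195
```

jog_arm(series=[[[0, 0, 0, 0, 0, -6, 0.03], [0, 0, 0, 0, 0, -12, 0.03], [0, 0, 0, 0, 0, -18, 0.03], [0, 0, 0, 0, 0, -24, 0.03], [0, 0, 0, 0, 0, -30, 0.03], [0, 0, 0, 0, 0, -36, 0.03], [0, 0, 0, 0, 0, -42, 0.03], [0, 0, 0, 0, 0, -48, 0.03], [0, 0, 0, 0, 0, -54, 0.03], [0, 0, 0, 0, 0, -59.5, 0.03], [0, 0, 0, 0, 0, -59.5, 0.03]]])

```text
t: 49.3
position: [0.4358, -0.2777, 0.0298]
tool_rot: [179.6, -0.1, 170.3]
contact_force: [-0.9, 0.9, 0.6]
width: 0.284
```

jog_arm(series=[[[0, 0, 0, 0, 0, -1.7, 0.03], [0, 0, 0, 0, 0, -1.7, 0.03], [0, 0, 0, 0, 0, -1.7, 0.03], [0, 0, 0, 0, 0, -1.7, 0.03], [0, 0, 0, 0, 0, -1.7, 0.03], [0, 0, 0, 0, 0, -1.7, 0.03]]], newtons=60)

```text
t: 49.8
position: [0.4352, -0.2775, 0.0298]
tool_rot: [179.7, -0.1, 172.1]
contact_force: [-3.4, 1.1, 2.2]
width: 0.23
```

jog_arm(series=[[[0, 0, 0, 0, 0, 0, 0.6], [0, 0, 0, 0, 0, 0, 0.6], [0, 0, 0, 0, 0, 0, 0.6], [0, 0, 0, 0, 0, 0, 0.6], [0, 0, 0, 0, 0, 0, 0.6], [0, 0, -3, 0, 0, 0, 0.6], [0, 0, -6, 0, 0, 0, 0.6], [0, 0, -9, 0, 0, 0, 0.6], [0, 0, -9, 0, 0, 0, 0.6]]])

```text
t: 50.55
position: [0.4396, -0.2794, 0.1251]
tool_rot: [179.9, 0.4, 172.1]
contact_force: [-0.1, -0.9, 0.1]
width: 0.596
```

Run:
```python
from knob import *
o=st();print(o['t'],o['position'],o['tool_rot'],o['width'])
asc(gray('wrist'),165,250,280,375,3)
```

```text
50.55 [ 0.43964635 -0.27935512  0.12509072] [179.90706218   0.41758298 172.12501738] 0.5956046455890971
165 @%%%%%%%%%%%%%%%%%%%%##*+++++*++++++++++++++*+++**+++++++++**++**##%%%%%%%%%%%%%%%%%%%%%%@@@@@@
168 @@@@@@@%%%%%%%%%%%#**++++++++++++++*++++++++++++*+=-------==++*++++**##%%%%%%%%%%%%%%%%%%%@@@@@
171 @%%@@@@@@%%%%%%##*++++++++++++++++++++++++++++++=--::---::::--==++++++*##%%%%%%%%%%%%%%%%%%%@@@
174 %%%%%%%%%%%%%##*+++++++++++++++++++++++++++++++=----==+++==--::--=++++++*##%%%%%%%%%%%%%%%%%%%%
177 %%%%%%%%%%%%#*+++++++++++++++++++++++++++++++=-----==+++++++++==--=+++++++*##%%%%%%%%%%%%%%%%%%
180 %%%%%%%%%%##*++++++++++++++++++++++++++++++=-----=+++++++++++++++==+++++++++*#%%%%%%%%%%%%%%%%%
183 %%%%%%%%%##*++++++=++++++++++++++++++++++=-:::-=+++++++++++++++====+++++++++*##%%%%%%%%%%%%%%%%
186 %%%%%%%%%#*==+++++++++++++++++++++++++++=-::-=++++++++++++++======+++++++++++*##%%%%%%%%%%%%%%%
189 %%%%%%%%##*+=++++++++++++++++++++++++==-:::-=++++++++=++++++===+++++++++++++++*#%%%%%%%%%%%%%%%
192 @@@@%%%%#*+++++++=++++++++++++++++++----:-=++++++++++++++====+++++++++++++++++*#%%%%%%%%%%%%
[... 1203 characters left out ...]

231 @@@@@@@@@@@@@@@@@@@@@@@@@@@@@@@%%%%%%@@@@@@@@@@@@@@@@@@@@@@@@@@@@@@@@@@@@@@@@@@@@@@@@@@@%%#+===
234 @@@@@@@@@@@@@@@@@@@@@@@@@@@@@@@@@@@@@@@@@@@@@@@@@@@@@@@@@@@@@@@@@@@@@@@@@@@@@@@@%@@%@@@%%%#=---
237 @@@@@@@@@@@@@@@@@@@@@@@@@@@@@@@@@@@@@@@@@@@@@@@@@@@@@@@@@@@@@@@@@@@%%@@@@@@@@@@@@@@@@@@%%#*=---
240 @@@@@@@@@@@@@@@@@@@@@@@@@@@@@@@@@@@@@@@@@@@@@@@@@@@@@@@@@@@@@@@@@@@@@@@@@@@@@@@@@@@@@@@%%#*=---
243 @@@@@@@@@@@@@@@@@@@@@@@@@@@@@@@@@@@@@@@@@@@@@@@@@@@@@@@@@@@@@@@@@@@@@@@@@@@@@@@@@@@@@@@%%#*----
246 @@@@@@@@@%%%%%%%%%%%%%%%%%%%%%%%%%%%%%%%%@@@@@@@@@@%%%%%%%@@@%%%@@%%%%%%%%%%%%%%@@@%@@@%%#+-:--
249 @@@@@@@@@@%%%%%%%%%%@@@@@@@@@@@@@@@@@@@@@@@@@@@@@@@@@@@@@@@@@@@@@@@@%%%%%%%%%%@@@@@@@@@@%#+---=
```

The knob lags at click 1. Regrip at yaw 142 and turn the last 30°.

jog_arm(series=[[[0, 0, 0, 0, 0, 7, 0.6], [0.1, 0, 0, 0, 0, 14, 0.6], [0.2, 0.1, 0, 0, 0, 21, 0.6], [0.3, 0.1, 0, 0, 0, 28, 0.6], [0.3, 0.1, 0, 0, 0, 30, 0.6], [0.3, 0.1, 0, 0, 0, 30, 0.6]]])

```text
t: 51.1
position: [0.4345, -0.2773, 0.1217]
tool_rot: [179.8, 0.0, 142.1]
contact_force: [0.8, 0.6, -0.4]
width: 0.599
```

Run:
```python
from knob import *
o=st();print(o['t'],o['position'],o['tool_rot'],to((.4357,-.2778,.0295),142))
asc(gray('wrist'),165,250,280,375,5)
```

```text
51.1 [ 0.43451915 -0.27726342  0.12174635] [1.79780952e+02 3.01874586e-02 1.42121657e+02] (array([-0.12, -0.01,  9.22]), array([0.2, 0. , 0.1]))
165 %%%%%%%%%%%%%%%%%%%%%%%%%%%%%%########**********#########%%%%%%%%%%%%%%%#%%%%%%%%%@@@@@@@@@@@@@
170 %%%%%%%%%%%%%%%%%%%%####**+===============================++**####%%%%%%%%%%%%%%%%%%@%%%%%%%%%%
175 %%%%%%%%%%%%%%%###*++=---===-======-:::......:..:::--==========+==+*####%%%%%%%%%%%%%%%%%%%%%%%
180 %%%%%%%%%%%##*+=-==-----=========---:------:------:-=============-===-=+###%%%%%%%%%%%%%%%%%%%#
185 %%%%%%%%%##*+===-===--===--=----=--::-----=====------===---===-===---==-==*###%%%%%%%%%%%%%%%%#
190 %%%%%%%##*=-==-------==--==----===-:-------===--------------=--===-=--===---+###%%%%%%%%%%%%###
195 %%%%%%##*=:-==------------=--=-----:-----------=---:---===------==----=---==+*###%%%#%%%%%%%%%%
200 %%%%%##*+=--------------=--=------::--------===---::--=++===+++++==---------=+#####%%%#%%####%%
205 %%%%%###*-------==----------------::-----=---==------------==---------=----=+*##%%%%%%%%%%%%%%%
210 %%%%%%###*=-::--:---------=----==-::--=----------------=========+==+=====++*##%%%%%%%%%%%%%%%%%
215 %%%%%%%%%%%#*=-------------===-----:::-----------:::-=++++++++++++=++++++*#%%%%%%%%%%%%%%%%%%%%
220 %@@@@@@@%%%%%##**+++++++++++++++++=:::=##%%%%#*=--:---=+++++++++++===+*##%%%%%%%%%%%%%%%%%%%%%%
225 %%%%%%%%%%%%%%%%%%##**++++++++++===---+#%%@@%%#+---====+++++++=+*###%%%%%%%%%%%%%%%%%%%%%%%%%%%
230 %%%%%%%%%%%%%%%%%%%%%%%%%####**++=---=*#%@@@@%#+====++++*####%%%%%%%%%%%%%%%%%%%%%%%%%%%%##*+++
235 %%%%%%%%%%%%%%%%%%%@@@@@%%%%%%%%%%##++*#%@@@@%#+=*##%%%%%%%%%%@@@@%%%%%%%%%%%%%%%%%%%%%%%#*-:::
240 %%%%%%%%%%%%%%%%%%%%%%%%%%%%%%%%%%%%###%%@@@@%####%%%%%%%%%%%%%%%@@@@%%%%%%%%%%%%%%%%%%@%%#=::-
245 @@%%%%%%%%%%%%%%%%%%%%%%%%%%%%%%%%%%%%%%%%%%%%%%%%%%%%%%%%%%%%%%%%%%@%%%%%%%%@@@@@@@@@@@%%*-:::
```

jog_arm(series=[[[-0.1, 0, 3, 0, 0, 0, 0.5], [-0.1, 0, 6, 0, 0, 0, 0.5], [-0.1, 0, 8.5, 0, 0, 0, 0.5], [-0.1, 0, 9.3, 0, 0, 0, 0.5], [-0.1, 0, 9.3, 0, 0, 0, 0.3], [-0.1, 0, 9.3, 0, 0, 0, 0.03], [-0.1, 0, 9.3, 0, 0, 0, 0.03], [-0.1, 0, 9.3, 0, 0, 0, 0.03], [-0.1, 0, 9.3, 0, 0, 0, 0.03], [-0.1, 0, 9.3, 0, 0, 0, 0.03], [-0.1, 0, 9.3, 0, 0, 0, 0.03], [-0.1, 0, 9.3, 0, 0, 0, 0.03]]], newtons=60)

```text
t: 52.15
position: [0.4362, -0.2784, 0.0299]
tool_rot: [179.8, 0.1, 142.2]
contact_force: [-1.2, -0.9, 5.9]
width: 0.142
```

jog_arm(series=[[[0, 0, 0, 0, 0, 0, 0.03], [0, 0, 0, 0, 0, -4, 0.03], [0, 0, 0, 0, 0, -8, 0.03], [0, 0, 0, 0, 0, -12, 0.03], [0, 0, 0, 0, 0, -16, 0.03], [0, 0, 0, 0, 0, -20, 0.03], [0, 0, 0, 0, 0, -24, 0.03], [0, 0, 0, 0, 0, -28, 0.03], [0, 0, 0, 0, 0, -30, 0.03], [0, 0, 0, 0, 0, -30, 0.03]]])

```text
t: 52.98
position: [0.4363, -0.278, 0.0299]
tool_rot: [179.9, 0.2, 172.2]
contact_force: [-0.1, 1.4, 1.9]
width: 0.143
```

Held throughout. Release, rise, step aside and check everything.

jog_arm(series=[[[0, 0, 0, 0, 0, 0, 0.6], [0, 0, 0, 0, 0, 0, 0.6], [0, 0, 0, 0, 0, 0, 0.6], [0, 0, 0, 0, 0, 0, 0.6], [0, 0, 0, 0, 0, 0, 0.6], [0, 0, -3, 0, 0, 0, 0.6], [0, 0, -6, 0, 0, 0, 0.6], [0, 0, -9, 0, 0, 0, 0.6], [0, 0, -12, 0, 0, 0, 0.6], [0, 0, -12, 0, 0, 0, 0.6]]])

```text
t: 53.82
position: [0.4396, -0.2795, 0.1555]
tool_rot: [-179.9, 0.8, 172.2]
contact_force: [1.1, 0.1, -0.1]
width: 0.595
```

Run:
```python
from knob import *
o=st();print(o['t'],o['position'],o['tool_rot'],o['contact_force'].round(1))
asc(gray('wrist'),165,250,280,375,6)
for n in ('top','scene'):
    [print(n,b) for b in blue(n)]
    for k,z in (('lamp_grip',.217),('mug_mid',.04),('sake_mid',.095),('giftbox_mid',.05)):
        print(n,k,[(round(d['conf'],2),np.round(d['centre'],1),atz(n,d['centre'],z).round(3)) for d in env.landmark_of(n,k)][:2])
```

```text
53.8167 [ 0.43963728 -0.27951003  0.15545663] [-179.86488845    0.75527903  172.1999013 ] [ 1.1  0.1 -0.1]
165 @@@@@@@@@@@@@%%%%%##**+++++++++++++++===============+++++++++++++++**##%%%%%%%%%%%%%%%%@@@@@@@@
171 %%%%%%%%%%%%%%%##*+++++++++++++++++++===+=+++++++++++++++++++++++++++++**#%%%%%%%%%%%%%%%%%%%%%
177 %%%%%%%%%%%%%#*++++++++++++++++++++++==++=++++++=====+++++++++++++++++++++*#%%%%%%%%%%%%%%%%%%%
183 @@@@@@@@%%%%#*+++=+++++++++++++=+++++====+++++++++===++++++++++++==++++++++*#%%%%%%%%%%%%%%%%%%
189 %%%%%%%%%%%%##*+==++==+==+++==+==++=====++++++++++=++++++++=+++++++++++++++##%%%%%%%%%%%%%%%%%%
195 %%%%%%%%%%%%%%#*+==+++==++++++===+++==--=+++++++===-=++++++++++++==++++++*#%%%%%%%%%%%%%%%%%%%%
201 %%%%%%%%%@@@@%%%%##*+===++====++==++==-=*#%@@@%#*====++++==+++++==+==+*#%%%%%%%%%%%%%%%%%%%%%%%
207 %%%%%%%%%%%%%%%%%%%%%%##*+=====++=++====*%@@@@%#*====++==++++=++*#%%%%%%%%%%%%%%%%%%%%%%%%%%%%%
213 @@@@@@@@@@@@@@@@@@@@@@@@@@@%%%%####**+==*%@@@@%#*==+*####%%%%%%%@%%@%%%%@@@@@@@%%@%%%%%%@@%@%%%
219 @@@@@@@@@@@@@@@@@@@@@@@@@@@@@@@@@@@@%%###%@@@@%###%%%@@@@@@@@@@%%%%@@@%%%%%%%%@@@@%%%%%%%
[... 953 characters left out ...]
, 152.9]), array([0.753, 0.254, 0.05 ]))]
scene (317, [355, 8, 19, 35], [-0.26, 1.168])
scene (390, [415, 30, 22, 38], [0.129, 1.164])
scene (87, [389, 87, 13, 17], [0.282, 0.736])
scene (541, [422, 164, 31, 49], [0.698, 0.398])
scene (102, [315, 227, 22, 17], [0.591, 0.044])
scene (139, [289, 248, 24, 19], [0.598, -0.047])
scene lamp_grip [(0.59, array([204. , 295.3]), array([ 0.623, -0.297,  0.217]))]
scene mug_mid [(0.74, array([272.5, 203.9]), array([0.391, 0.028, 0.04 ])), (0.16, array([441.7, 185.9]), array([0.687, 0.449, 0.04 ]))]
scene sake_mid [(0.64, array([441.1, 184.5]), array([0.705, 0.393, 0.095]))]
scene giftbox_mid [(0.82, array([424.8, 233.9]), array([0.762, 0.246, 0.05 ]))]
```

```bash
python3 -c "
from bench import env
print(env.sign_off())"
```

```text
the job is handed in; nothing more can be done
None
```

The job is done and handed in at about 54 s of robot time; sign-off reports no verdict.

**What was done**
- **Jars:** I found two jars and stood both upright on the board.
- **Lamp:** I squeezed the button and lowered the tube one hole. A light touch afterwards measured 44.5 mm across the button, so it had sprung out again. The scene camera put the head where one hole down should be.
- **Pictures:** I set the dimmer to click 4 and pressed the shutter to its stop (24 N). I then set it to click 6, pressed to the stop again (14 N), and turned the dimmer back to off.

**Last checks**
- The knob pointer lines up with the off direction.
- Both jars are on the board, at about (0.59, 0.05) and (0.59, −0.045).
- The mug, bottle and gift box read where they started, within the detectors' scatter.
- The arm is touching nothing.

**What went wrong or disagreed**
- **Finger length:** the real fingertips sit about 30 mm short of the reported tool point. My first dimmer grip therefore shut above the bar, and a probe pushed on it with 19 N; the knob did not move.
- **Dimmer slips:** the grip slipped on the bar twice. Each time I found the knob's position in the images and turned it the rest of the way.
- **Picture limit:** I had used all 16 views, so everything after the first dimmer slip was checked from pixel values and detections, not by looking at pictures.

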